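# Chuck the cup brush and scrub the paint cups

## Robot

A 6-joint arm with a two-finger parallel gripper is mounted at the origin on the work surface. World frame = base frame: x ahead of the robot, y to its left, z up, the work surface at z = 0. Lengths are in m, angles in degrees, forces in N, time in s.
With the tool pointing down it reaches from about 0.35 to 0.8 m from the base axis. Payload 7.3 kg.
Tool frame: the origin (TCP) lies midway between the tips of the shut fingers; the grasp point (between the pads) lies 19 mm behind it (bot.tcp_to_grasp is the distance from the TCP to the grasp point, in m); z points along the fingers, y is the line along which they close (so a half turn about z gives the same grasp; the last joint's range is limited). The gripper opens to 85 mm and grips with 20 to 120 N. Pads are 22 mm wide; open, the fingers measure 114 mm over their backs; the gripper's body (76 mm by 85 mm) begins 54 mm behind the grasp point. The pads swing forward as they close: fully open they stand 13 mm farther back than shut.
Start: joints at [67.666, 19.595, 87.324, -0, 73.075, -8.365], TCP at [0.127, 0.509, 0.231] pointing down, gripper open.
Joint ranges: [-145.02, 145.02], [-44.19, 115.74], [2.07, 154.8], [-57.11, 237.11], [16.16, 152.29], [-177.93, 177.93]. Speed limits (degrees/s): [147.25, 147.25, 180, 180, 180, 180].

## Interface

Orientations are given as [roll, pitch, yaw] about the fixed x, y, z axes, in that order (R = Rz(yaw) Ry(pitch) Rx(roll)).
In Python, from station import sensors, imaging, workorder, bot gives the robot as it stands.
- The arm moves only by the tool move_arm, never from a script. Its argument "targets" is a list of rows, each an object with "dp": the shift along the tool's x, y, z in units of 30 mm (1.0 is 30 mm), a list of three; "angular": the turn, a rotation vector about the tool's x, y, z in units of 8 degrees (1.0 is 8 degrees), a list of three; "fingers": the opening, from -1 (shut) to 1 (fully open). In form: [{"dp": [x, y, z], "angular": [wx, wy, wz], "fingers": fingers}, ...]. A call has 1 to 8 rows; each row shifts and turns the commanded pose from where the row before left it, along the tool's axes as they then stand; what a row does not reach is not made up. A row lasts 1/10 s, in which the tool goes at most 50 mm and 8.59 degrees, less where a joint would pass 70% of its speed; a pose out of reach is approached as far as the arm can. A call is refused whole if a number of a shift passes 1 or a number of a turn 1, either way. A call with a gripper value outside its range is refused whole. The fingers move at their own pace and stop on an object; "squeeze" is the grip in N (left out, the last holds). Time passes only in rows, so rows that do not move let the fingers close. It gives the time, the measured TCP pose, the force, the opening and the grip force at its end, in the units of the state.
- sensors.sense(): the state, without advancing time (a new reading comes with each control period).
- imaging.grab_frame(name): name is "scene" or "top" or "wrist"; returns (picture, depth): 400x640x3 uint8, red, green, blue; 400x640 float32, m along the optical axis (not along the pixel's ray), 0 where there is no reading.
- imaging.calibration(name): a dict with "fx", "fy", "cx", "cy" (pixels), "xyz" and "orientation" of the camera in the world; the wrist camera has in their place "tool_from_camera" (4x4, takes a point from camera to tool coordinates, whose origin is the TCP and whose axes are the flange's). Camera axes: x right, y down, z forward; pixel columns grow to the right and rows downward; lengths in m; the calibration is good to about 2 mm. The wrist camera is an equidistant fisheye: a pixel r from the principal point sees the ray r / f radians off the axis. A picture is of the moment at which its call begins: read the wrist's pose just before it. calibration takes no time and is no camera call.
- workorder.close_job(): hands the job in; it is judged then, once.
The state is a dict: "clock": time; "q": joint angles; "qd": joint speeds; "joint_efforts": joint torques, N m; "tool_pos": TCP position; "tool_rot": TCP orientation; "contact_force": force on the tool from outside, world axes, zero at the start; "moment": the same for the moment, N m; "grip_width": finger opening in m; "gripper_force": force on a finger pad.
Only numpy, scipy, OpenCV 4.12 (cv2) and the standard library are available. Lean on these libraries where they do the work, as an engineer would, in place of code of your own. Each camera call takes 0.05 s, during which the arm holds its last target. There are 200 camera calls.

## Task

Take the cup brush from its wooden stand, put it shank down into the bench chuck until it stands on the bottom, and turn the sleeve clockwise by its red handle until the jaws grip the shank tight. Then, lightest paint first (white, then yellow, then blue, whichever are there), scrub each cup on the standing brush, mouth down: fully down until the brush nearly meets the cup's closed end, most of the way up with the brush still in the mouth, and fully down once more. Stand every scrubbed cup mouth down, wholly on the green drying mat, leave the brush clamped in the chuck, and do not disturb the model car, the paint jar or the can.

Things in the scene. Friction and masses are not known exactly. Their poses are not given: they have to be found in the camera images.
- chuck: small bench chuck bolted down, mouth straight up: grey foot plate 110 x 100 x 12 mm, steel body, dark knurled sleeve ring (58 mm diameter, 36 to 60 mm above the bench) with a radial arm and red handle. Origin: underside centre, on the chuck's axis, z up. Bore floor 30 mm above the origin; the body's bore is 16 mm wide up to 64 mm
- chuck_mouth (a point): on the chuck's axis at the top of the jaws, 78 mm above the bench
- sleeve (a joint): turn of the chuck's sleeve, rad: 0 open (15 mm clear between the jaws), stop at 2.8, starts at 0 to 0.4. Grows clockwise seen from above and closes the three jaws together, 1.25 mm of radius per rad. On the 10 mm shank the jaws touch at about 2.0, then grip harder up to the stop, which is fully tight. Stays where left. About 3 N at the red handle turn it, 4 N when gripping
- handle (a point): grip point of the sleeve's handle: a red upright pin 14 mm thick, on a radial arm 75 mm from the chuck's axis; the point is on the pin's axis, 72 mm above the bench (pin stands free from 50 to 89 mm). It goes round the chuck with the sleeve; the pin itself does not spin
- jaw_a: one of the three brass jaws, flat face 12 mm wide, standing 34 to 78 mm above the bench, sliding radially; origin on the chuck's axis at the bench, moving towards the jaw's far side as it closes
- jaw_b: second jaw, as jaw_a. The jaws are smooth: a shank standing loosely, leaning up to 0.1 rad, is set upright as they close
- jaw_c: third jaw, as jaw_a
- brush: round cleaning brush, upright at the start in its stand: steel shank 10 mm thick and 62 mm long below, above it a stiff orange bristle head 26 mm thick and 70 mm long (rigid, may be gripped). 132 mm in all, 70 g. Origin: centre of the shank's foot (chamfered), z along the brush to the tip
- brush_tip (a point): centre of the top end of the bristle head, 132 mm from the foot
- stand: wooden block 60 x 60 x 45 mm, fixed, with an upright 14 mm hole 40 mm deep in which the brush's shank stands loosely at the start (foot 5 mm above the bench). Origin: underside centre
- mat: dark green ribbed drying mat, 180 (x) x 240 (y) x 4 mm, fixed. Origin: underside centre, z up, x and y along its edges
- cup_white: white plastic mixing cup standing mouth down: straight round wall 58 mm outside and 52 mm inside diameter, with a 6 mm high rolled rim 64 mm wide at the mouth, 58 mm high, 53 mm deep inside, 90 g. Origin: centre of the mouth (the lower rim), z up to the closed end. May be absent (None)
- cup_yellow: yellow plastic mixing cup standing mouth down: straight round wall 58 mm outside and 52 mm inside diameter, with a 6 mm high rolled rim 64 mm wide at the mouth, 58 mm high, 53 mm deep inside, 90 g. Origin: centre of the mouth (the lower rim), z up to the closed end. May be absent (None)
- cup_blue: blue plastic mixing cup standing mouth down: straight round wall 58 mm outside and 52 mm inside diameter, with a 6 mm high rolled rim 64 mm wide at the mouth, 58 mm high, 53 mm deep inside, 90 g. Origin: centre of the mouth (the lower rim), z up to the closed end. May be absent (None)
- model_car: bystander: grey model car about 125 x 70 x 55 mm, origin centre of underside
- paint_jar: bystander: small paint jar 44 mm wide, 55 mm high, origin centre of underside
- thinner_can: bystander: can 60 mm wide, 85 mm high, origin centre of underside
Things that resemble listed ones, but are neither listed nor needed, are in the scene too. There is more than one size of the brush; the job needs the larger.

How it is judged (in metres and radians):
On the way, in this order (a step that is already met when the one before it is completed fails the run):
1. the brush stands upright in the chuck, its foot at the bottom of the bore, and all three jaws grip the shank (contact force between each of jaw_a, jaw_b, jaw_c and brush above 4 N and horizontal distance between brush and chuck below 0.004 m and z of brush in the frame of chuck below 0.04 m and angle between brush's own z axis and vertical below 0.08 rad), for 0.3 s.
2. white cup down over the brush, brush tip within 12 mm of the cup's closed end (53 mm deep inside) (z of brush_tip in the frame of cup_white above 0.041 m and horizontal distance between brush_tip and cup_white below 0.016 m and angle between cup_white's own z axis and vertical below 0.3 rad), for 0.05 s.
3. white cup drawn up at least 15 mm, the brush tip still 2 to 26 mm inside the mouth (z of brush_tip in the frame of cup_white between 0.002 and 0.026 m and horizontal distance between brush_tip and cup_white below 0.016 m and angle between cup_white's own z axis and vertical below 0.3 rad), for 0.02 s.
4. white cup down over the brush a second time (all of step 2), for 0.05 s.
5. yellow cup down over the brush, brush tip within 12 mm of the cup's closed end (53 mm deep inside) (z of brush_tip in the frame of cup_yellow above 0.041 m and horizontal distance between brush_tip and cup_yellow below 0.016 m and angle between cup_yellow's own z axis and vertical below 0.3 rad), for 0.05 s.
6. yellow cup drawn up at least 15 mm, the brush tip still 2 to 26 mm inside the mouth (z of brush_tip in the frame of cup_yellow between 0.002 and 0.026 m and horizontal distance between brush_tip and cup_yellow below 0.016 m and angle between cup_yellow's own z axis and vertical below 0.3 rad), for 0.02 s.
7. yellow cup down over the brush a second time (all of step 5), for 0.05 s.
8. blue cup down over the brush, brush tip within 12 mm of the cup's closed end (53 mm deep inside) (z of brush_tip in the frame of cup_blue above 0.041 m and horizontal distance between brush_tip and cup_blue below 0.016 m and angle between cup_blue's own z axis and vertical below 0.3 rad), for 0.05 s.
9. blue cup drawn up at least 15 mm, the brush tip still 2 to 26 mm inside the mouth (z of brush_tip in the frame of cup_blue between 0.002 and 0.026 m and horizontal distance between brush_tip and cup_blue below 0.016 m and angle between cup_blue's own z axis and vertical below 0.3 rad), for 0.02 s.
10. blue cup down over the brush a second time (all of step 8), for 0.05 s.
At the end, for the whole second after the job is handed in: The brush stands upright (within 0.08 rad) at the bottom of the chuck's bore with all three jaws pressing on its shank by more than 4 N; every cup present stands mouth down and at rest on the drying mat, its centre at least 22 mm inside the mat's edges (a cup wholly on the mat is 32 mm inside) (all of step 1 and x of cup_white in the frame of mat between -0.068 and 0.068 m and y of cup_white in the frame of mat between -0.098 and 0.098 m and z of each of cup_white, cup_yellow, cup_blue in the frame of mat below 0.01 m and angle between each of cup_white, cup_yellow, cup_blue's own z axis and vertical below 0.1 rad and linear speed of each of cup_white, cup_yellow, cup_blue below 0.03 m/s and x of cup_yellow in the frame of mat between -0.068 and 0.068 m and y of cup_yellow in the frame of mat between -0.098 and 0.098 m and x of cup_blue in the frame of mat between -0.068 and 0.068 m and y of cup_blue in the frame of mat between -0.098 and 0.098 m); the robot touches nothing.
It fails at once if the model car is pushed more than 30 mm from its place (distance of model_car from where it was at the start of the episode above 0.03 m).
It fails at once if the paint jar is pushed more than 30 mm from its place (distance of paint_jar from where it was at the start of the episode above 0.03 m).
It fails at once if the can is pushed more than 30 mm from its place (distance of thinner_can from where it was at the start of the episode above 0.03 m).
Of cup_white, cup_yellow, cup_blue only 2 to 3 are there at a start; the rules pass over those that are not, and their reading is None.
At some moment in a run one of cup_white, cup_yellow, cup_blue may be knocked a few centimetres aside while the robot is not near it.
It also fails if it takes over 210 s, if anything falls off the work surface, if the arm or the gripper's body presses on something with over 40 N, if the wrist force passes 120 N, or if a joint passes its speed limit or range.

## Working session

There is one attempt and no reset: what is moved stays moved. The work goes in short steps, Python scripts to look and compute and a tool call to move; the robot and the scene stay as the last step left them, time stands still between calls to the robot, and variables do not carry over. Pictures are saved under pics/ and viewed, at most 14 in all, crops included, and the job is handed in when it is done.

Besides the shell and the picture viewer there is one more tool, called as name([rows], argument=value, ...), one row to a line, values as JSON. move_arm: Moves the arm, as the interface text tells. Its arguments: {"type":"object","properties":{"targets":{"type":"array","items":{"type":"object","properties":{"dp":{"type":"array","items":{"type":"number"}},"angular":{"type":"array","items":{"type":"number"}},"fingers":{"type":"number"}}}},"squeeze":{"type":"number"}},"required":["targets"]}

```bash
ls; mkdir -p pics
cat > h.py <<'E'
import numpy as np, cv2
from scipy.spatial.transform import Rotation as R
from station import sensors, imaging, workorder, bot
def cam(n):
    c=imaging.calibration(n); return c
E
python3 - <<'E'
from h import *
print(sensors.sense())
for n in("scene","top","wrist"):
    print(n,imaging.calibration(n))
    p,d=imaging.grab_frame(n); cv2.imwrite(f"pics/{n}0.png",p[:,:,::-1]); np.save(f"{n}0.npy",d)
E
```

```text
pics
{'clock': 0.0, 'q': array([ 6.76666288e+01,  1.96374747e+01,  8.73780252e+01,  4.15236055e-04,
        7.30748033e+01, -8.36534034e+00]), 'qd': array([ 0.03775889, -0.01801916, -0.04997669, -0.01367753, -0.04210203,
       -0.06252286]), 'joint_efforts': array([-1.20749184e-03, -4.33674788e+01, -2.46015179e+01, -3.51204253e-04,
        7.71293911e-03,  1.00035180e-05]), 'tool_pos': array([0.12654598, 0.50910083, 0.23061172]), 'tool_rot': array([-1.79910715e+02, -1.35305507e-02,  1.66031837e+02]), 'contact_force': array([-0.17007385,  0.44666017,  0.23263848]), 'moment': array([0.0278031 , 0.02278999, 0.01537654]), 'gripper_force': 0.0, 'grip_width': 0.08543278961886457}
scene {'fx': 399.83876310085384, 'fy': 399.83876310085384, 'cx': 320.0563442846631, 'cy': 202.11400503686207, 'xyz': array([ 1.23208124, -0.14040203,  0.66823306]), 'orientation': array([-131.35409887,   -1.03097157,   78.65162147])}
top {'fx': 419.25265340800627, 'fy': 419.25265340800627, 'cx': 321.2753329727589, 'cy': 211.60498169701, 'xyz': array([0.5278005 , 0.03039778, 1.11279856]), 'orientation': array([-176.1613316 ,   -1.42458088,  -89.95052246])}
wrist {'fx': 309.70691628693146, 'fy': 309.70691628693146, 'cx': 318.6082536749228, 'cy': 198.9947543569601, 'tool_from_camera': array([[ 3.77228694e-04, -9.54148089e-01, -2.99334732e-01,
         7.71762118e-02],
       [ 9.99999887e-01,  4.46916432e-04, -1.64350484e-04,
        -1.28276892e-04],
       [ 2.90592311e-04, -2.99334636e-01,  9.54148150e-01,
        -1.42668766e-01],
       [ 0.00000000e+00,  0.00000000e+00,  0.00000000e+00,
         1.00000000e+00]])}
```

View pics/top0.png

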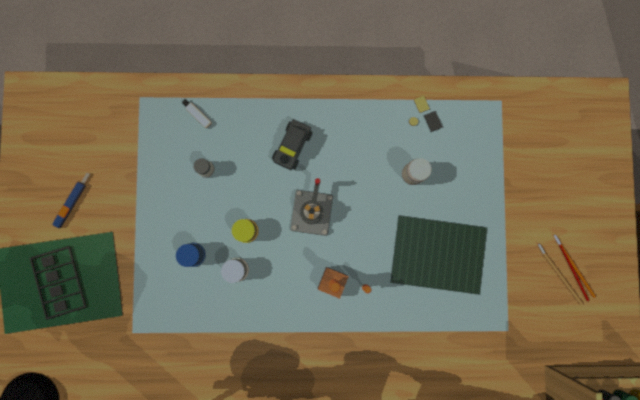

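View pics/scene0.png

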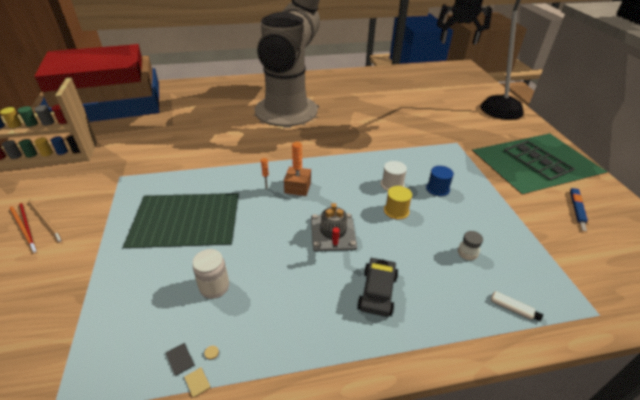

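The top view shows white (234,271), yellow (244,231) and blue (190,255) cups. The chuck is at (312,212) with its handle at (318,182), the stand at (333,283) and the mat at (440,255). The small brush at (367,289) is the decoy.

```bash
cat >> h.py <<'E'
def pose(n,s=None):
    c=imaging.calibration(n)
    if n=="wrist":
        s=s or sensors.sense()
        T=np.eye(4);T[:3,:3]=R.from_euler("xyz",s["tool_rot"],degrees=True).as_matrix();T[:3,3]=s["tool_pos"]
        return c,T@c["tool_from_camera"]
    T=np.eye(4);T[:3,:3]=R.from_euler("xyz",c["orientation"],degrees=True).as_matrix();T[:3,3]=c["xyz"]
    return c,T
def rays(n,c,uv):
    x=(uv[...,0]-c["cx"])/c["fx"];y=(uv[...,1]-c["cy"])/c["fy"]
    if n=="wrist":
        r=np.hypot(x,y)+1e-12; t=np.tan(r)/r; x,y=x*t,y*t
    return np.stack([x,y,np.ones_like(x)],-1)
def plane(n,c,T,uv,z):
    d=rays(n,c,np.asarray(uv,float))@T[:3,:3].T
    return T[:3,3]+d*((z-T[2,3])/d[...,2])[...,None]
def cloud(n,c,T,d):
    v,u=np.mgrid[:400,:640]
    P=(rays(n,c,np.stack([u,v],-1).astype(float))*d[...,None])@T[:3,:3].T+T[:3,3]
    P[d<=0]=np.nan
    return P
def mask(p,lo,hi): return cv2.inRange(cv2.cvtColor(p,cv2.COLOR_RGB2HSV),lo,hi)
COL=dict(red=((0,150,70),(6,255,255)),orange=((7,130,60),(17,255,255)),yellow=((22,150,80),(34,255,255)),blue=((104,150,40),(125,255,255)),green=((60,40,15),(95,255,75)))
def blobs(m,a=20):
    k,l,s,c=cv2.connectedComponentsWithStats(m)
    return [(l==i) for i in range(1,k) if s[i,4]>=a]
E
python3 - <<'E'
from h import *
for n in("top","scene"):
    p=cv2.imread(f"pics/{n}0.png")[:,:,::-1].copy(); d=np.load(n+"0.npy"); c,T=pose(n); P=cloud(n,c,T,d)
    print(n)
    for k,(lo,hi) in COL.items():
        for b in blobs(mask(p,lo,hi),15):
            q=P[b]; ok=np.isfinite(q[:,0]); q=q[ok]
            if len(q)==0: continue
            zt=np.percentile(q[:,2],90); t=q[q[:,2]>zt-.008]
            v,u=np.nonzero(b)
            if q[:,0].mean()<.25 or q[:,0].mean()>.85: continue
            print(k,b.sum(),(u.mean().round(),v.mean().round()),"top z",zt.round(3),"mid",((t.min(0)+t.max(0))/2).round(3),"size",np.ptp(t,axis=0).round(3))
    if n=="top":
        # white tops / chuck / others by height
        H=P[...,2]
        for zz,(a,bb) in dict(cups=(.05,.065),brush=(.125,.15),jaws=(.07,.085),tall=(.084,.1)).items():
            m=((H>a)&(H<bb)&(P[...,0]>.2)&(P[...,0]<.85)&(abs(P[...,1])<.5)).astype(np.uint8)
            for b in blobs(m,12):
                q=P[b];print(zz,b.sum(),((q.min(0)+q.max(0))/2).round(3),np.ptp(q,axis=0).round(3),p[b].mean(0).round())
E
```

```text
top
red 114 (np.float64(575.0), np.float64(274.0)) top z 0.012 mid [ 0.443 -0.668  0.01 ] size [0.143 0.071 0.011]
orange 17 (np.float64(7.0), np.float64(118.0)) top z 0.004 mid [0.848 0.834 0.003] size [0.005 0.024 0.006]
orange 47 (np.float64(518.0), np.float64(123.0)) top z 0.005 mid [ 0.845 -0.532  0.003] size [0.01  0.072 0.009]
orange 15 (np.float64(619.0), np.float64(125.0)) top z 0.002 mid [ 0.844 -0.814 -0.   ] size [0.008 0.021 0.006]
orange 22 (np.float64(6.0), np.float64(127.0)) top z 0.004 mid [0.825 0.834 0.002] size [0.012 0.029 0.008]
orange 18 (np.float64(626.0), np.float64(132.0)) top z 0.003 mid [ 0.822 -0.835  0.   ] size [0.008 0.027 0.008]
orange 234 (np.float64(612.0), np.float64(140.0)) top z 0.003 mid [ 0.804 -0.786  0.001] size [0.04 0.12 0.01]
orange 60 (np.float64(47.0), np.float64(153.0)) top z 0.004 mid [0.755 0.722 0.001] size [0.011 0.061 0.009]
orange 71 (np.float64(519.0), np.float64(155.0)) top z 0.004 mid [ 0.76  -0.534  0.002] size [0.017 0.082 0.01 ]
orange 5143 (np.float64(67.0), np.float64(182.0)) top z 0.005 mid [0.659 0.673 0.003] size [0.196
[... 5020 characters left out ...]
ze [0.18  0.095 0.007]
green 181 (np.float64(137.0), np.float64(221.0)) top z 0.005 mid [ 0.479 -0.419  0.004] size [0.168 0.032 0.006]
green 199 (np.float64(145.0), np.float64(221.0)) top z 0.005 mid [ 0.482 -0.401  0.003] size [0.169 0.033 0.006]
green 199 (np.float64(153.0), np.float64(221.0)) top z 0.005 mid [ 0.486 -0.38   0.003] size [0.168 0.033 0.006]
green 198 (np.float64(162.0), np.float64(220.0)) top z 0.005 mid [ 0.489 -0.361  0.004] size [0.166 0.033 0.006]
green 218 (np.float64(171.0), np.float64(221.0)) top z 0.005 mid [ 0.491 -0.342  0.003] size [0.169 0.035 0.006]
green 674 (np.float64(188.0), np.float64(221.0)) top z 0.005 mid [ 0.497 -0.302  0.004] size [0.173 0.074 0.007]
```

move_arm([
  {"dp": [0,0,-1],"angular": [0,0,-0.875],"fingers": 1},
  {"dp": [0,0,-1],"angular": [0,0,-0.875],"fingers": 1},
  {"dp": [-0.6,-1,-0.1],"angular": [0,0,0],"fingers": 1},
  {"dp": [-0.6,-1,-0.1],"angular": [0,0,0],"fingers": 1},
  {"dp": [-0.6,-1,0],"angular": [0,0,0],"fingers": 1},
  {"dp": [-0.6,-1,0],"angular": [0,0,0],"fingers": 1},
  {"dp": [-0.6,-1,0],"angular": [0,0,0],"fingers": 1},
  {"dp": [-0.6,-1,0],"angular": [0,0,0],"fingers": 1},
])

```text
clock: 0.95
tool_pos: [0.2351, 0.3282, 0.2972]
tool_rot: [-180.0, -0.0, -179.9]
contact_force: [1.3, 0.3, -0.3]
grip_width: 0.0855
gripper_force: 0.0
```

move_arm([
  {"dp": [-0.6,-1,0],"angular": [0,0,0],"fingers": 1},
  {"dp": [-0.6,-1,0],"angular": [0,0,0],"fingers": 1},
  {"dp": [-0.6,-1,0],"angular": [0,0,0],"fingers": 1},
  {"dp": [-0.6,-1,0],"angular": [0,0,0],"fingers": 1},
  {"dp": [-0.6,-1,0],"angular": [0,0,0],"fingers": 1},
  {"dp": [-0.6,-1,0],"angular": [0,0,0],"fingers": 1},
  {"dp": [-0.6,-1,0],"angular": [0,0,0],"fingers": 1},
  {"dp": [-0.6,-1,0],"angular": [0,0,0],"fingers": 1},
])

```text
clock: 1.75
tool_pos: [0.3793, 0.0883, 0.2973]
tool_rot: [180.0, 0.0, -180.0]
contact_force: [0.4, 0.5, -0.3]
grip_width: 0.0851
gripper_force: 0.0
```

move_arm([
  {"dp": [-0.6,-1,0],"angular": [0,0,0],"fingers": 1},
  {"dp": [-0.6,-1,0],"angular": [0,0,0],"fingers": 1},
  {"dp": [0,0,0],"angular": [0,0,0],"fingers": 1},
  {"dp": [0,0,0],"angular": [0,0,0],"fingers": 1},
])

```text
clock: 2.15
tool_pos: [0.4148, 0.0293, 0.2969]
tool_rot: [180.0, -0.1, 179.9]
contact_force: [-0.2, -0.3, 0.4]
grip_width: 0.0853
gripper_force: 0.0
```

```bash
cat > look.py <<'E'
from h import *
import sys
def look(tag):
    s=sensors.sense(); p,d=imaging.grab_frame("wrist"); c,T=pose("wrist",s)
    cv2.imwrite(f"pics/{tag}.png",p[:,:,::-1]); np.save(f"pics/{tag}.npy",d)
    return s,p,d,c,T
def heights(P,p,lst,roi):
    for n,a,b,mn in lst:
        m=((P[...,2]>a)&(P[...,2]<b)&(P[...,0]>roi[0])&(P[...,0]<roi[1])&(P[...,1]>roi[2])&(P[...,1]<roi[3])).astype(np.uint8)
        for q in blobs(m,mn):
            Q=P[q]; v,u=np.nonzero(q); print(n,q.sum(),"px",u.mean().round(),v.mean().round(),"mid",((Q.min(0)+Q.max(0))/2).round(4),"size",np.ptp(Q,axis=0).round(3),"med",np.median(Q,0).round(4),p[q].mean(0).round())
if __name__=="__main__":
    s,p,d,c,T=look("w1"); P=cloud("wrist",c,T,d)
    print(np.isfinite(P[...,2]).mean())
    heights(P,p,[("brush",.128,.15,30),("jaws",.072,.083,20),("pin",.084,.1,20),("cup",.05,.066,100)],(.3,.75,-.15,.3))
E
python3 look.py
```

```text
0.99550390625
brush 472 px 265.0 186.0 mid [ 0.4192 -0.0262  0.1331] size [0.024 0.026 0.01 ] med [ 0.4185 -0.0252  0.136 ] [168. 105.  44.]
jaws 37 px 213.0 165.0 mid [ 0.408  -0.1043  0.0779] size [0.017 0.012 0.01 ] med [ 0.4065 -0.1001  0.0779] [166. 103.  51.]
jaws 35 px 278.0 169.0 mid [ 0.4154 -0.0226  0.0775] size [0.016 0.019 0.01 ] med [ 0.4123 -0.017   0.0777] [167. 100.  45.]
jaws 79 px 320.0 291.0 mid [0.5862 0.0312 0.0759] size [0.013 0.011 0.008] med [0.5844 0.0312 0.0776] [141. 105.  57.]
jaws 88 px 309.0 301.0 mid [0.6046 0.0162 0.0758] size [0.015 0.016 0.007] med [0.6036 0.0156 0.0774] [137. 105.  60.]
jaws 82 px 326.0 303.0 mid [0.6064 0.0391 0.0758] size [0.016 0.016 0.007] med [0.6066 0.0391 0.0773] [139. 106.  61.]
jaws 46 px 309.0 334.0 mid [0.6704 0.0151 0.0776] size [0.009 0.014 0.01 ] med [0.6686 0.0153 0.0768] [102.  51.  50.]
pin 185 px 206.0 168.0 mid [ 0.408  -0.1067  0.0899] size [0.017 0.018 0.011] med [ 0.408  -0.1053  0.0929] [166. 104.  47.]
pin 71 px 275.0 171.0 mid [ 0.4153 -0.0227  0.0932] size [0.016 0.02  0.013] med [ 0.4098 -0.0188  0.0935] [167.  99.  44.]
pin 50 px 309.0 340.0 mid [0.6722 0.0131 0.0871] size [0.011 0.012 0.006] med [0.6706 0.0147 0.0879] [140.  43.  40.]
cup 1211 px 458.0 193.0 mid [0.4498 0.2243 0.0554] size [0.057 0.058 0.011] med [0.4487 0.2222 0.0579] [166. 173. 179.]
cup 626 px 438.0 254.0 mid [0.5481 0.2015 0.0551] size [0.051 0.055 0.01 ] med [0.54   0.2049 0.0577] [160. 156.  51.]
cup 825 px 318.0 287.0 mid [0.6038 0.0283 0.058 ] size [0.07  0.06  0.016] med [0.5888 0.027  0.0598] [89. 85. 77.]
```

View pics/w1.png

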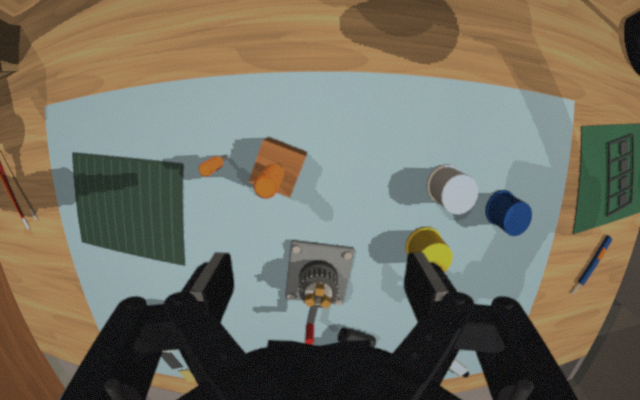

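The wrist view shows the brush in its stand at (265,186), the small decoy at (210,166), the chuck jaws at (318,295) and the pin at (309,335). The jaws put the chuck axis at (0.600, 0.029).

move_arm([
  {"dp": [-0.08,-0.92,0],"angular": [0,0,0],"fingers": 0.3},
  {"dp": [-0.07,-0.93,0],"angular": [0,0,0],"fingers": 0.3},
  {"dp": [0,0,1],"angular": [0,0,0],"fingers": 0.3},
  {"dp": [0,0,1],"angular": [0,0,0],"fingers": 0.3},
  {"dp": [0,0,1],"angular": [0,0,0],"fingers": 0.3},
  {"dp": [0,0,1],"angular": [0,0,0],"fingers": 0.3},
  {"dp": [0,0,0],"angular": [0,0,0],"fingers": 0.3},
  {"dp": [0,0,0],"angular": [0,0,0],"fingers": 0.3},
])

```text
clock: 3.0
tool_pos: [0.4195, -0.0251, 0.178]
tool_rot: [180.0, -0.0, -179.9]
contact_force: [-0.2, -0.0, 0.8]
grip_width: 0.0556
gripper_force: 0.0
```

Run:
```python
from look import *
s,p,d,c,T=look("w2"); P=cloud("wrist",c,T,d); print(s["tool_pos"],s["grip_width"])
heights(P,p,[("brush",.12,.15,60)],(.36,.5,-.1,.05))
b=mask(p,*COL["orange"])>0
m=b&(P[...,2]>.08)&(P[...,2]<.12)&(P[...,1]<.02)&(P[...,1]>-.06)
print(m.sum(), P[m].min(0),P[m].max(0))
```

```text
[ 0.41949841 -0.0250526   0.17796753] 0.055624612551892307
brush 1289 px 317.0 223.0 mid [ 0.4195 -0.0261  0.1295] size [0.025 0.025 0.018] med [ 0.4167 -0.0261  0.136 ] [173. 106.  44.]
497 [ 0.40679494 -0.03853232  0.08032503] [ 0.41988361 -0.01313822  0.11930596]
```

move_arm([
  {"dp": [0,-0.03,1],"angular": [0,0,0],"fingers": 0.3},
  {"dp": [0,0,1],"angular": [0,0,0],"fingers": 0.3},
  {"dp": [0,0,1],"angular": [0,0,0],"fingers": 0.3},
  {"dp": [0,0,0.1],"angular": [0,0,0],"fingers": -1},
  {"dp": [0,0,0],"angular": [0,0,0],"fingers": -1},
  {"dp": [0,0,0],"angular": [0,0,0],"fingers": -1},
  {"dp": [0,0,0],"angular": [0,0,0],"fingers": -1},
  {"dp": [0,0,0],"angular": [0,0,0],"fingers": -1},
], squeeze=40)

```text
clock: 3.85
tool_pos: [0.4205, -0.0269, 0.0855]
tool_rot: [-180.0, 0.2, -180.0]
contact_force: [-0.3, 0.3, 3.1]
grip_width: 0.0253
gripper_force: 39.6
```

move_arm([
  {"dp": [0,0,0],"angular": [0,0,0],"fingers": -1},
  {"dp": [0,0,-0.5],"angular": [0,0,0],"fingers": -1},
  {"dp": [0,0,-1],"angular": [0,0,0],"fingers": -1},
  {"dp": [0,0,-1],"angular": [0,0,0],"fingers": -1},
  {"dp": [0,0,-1],"angular": [0,0,0],"fingers": -1},
  {"dp": [0,0,-0.5],"angular": [0,0,0],"fingers": -1},
  {"dp": [0,0,0],"angular": [0,0,0],"fingers": -1},
])

```text
clock: 4.55
tool_pos: [0.4206, -0.027, 0.2064]
tool_rot: [-179.9, 0.3, -180.0]
contact_force: [0.5, 0.2, -2.1]
grip_width: 0.0253
gripper_force: 39.4
```

move_arm([
  {"dp": [-0.9,0.31,0],"angular": [0,0,0],"fingers": -1},
  {"dp": [-1,0.31,0],"angular": [0,0,0],"fingers": -1},
  {"dp": [-1,0.31,0],"angular": [0,0,0],"fingers": -1},
  {"dp": [-1,0.31,0],"angular": [0,0,0],"fingers": -1},
  {"dp": [-1,0.31,0],"angular": [0,0,0],"fingers": -1},
  {"dp": [-1,0.31,0],"angular": [0,0,0],"fingers": -1},
  {"dp": [-0.08,0,0],"angular": [0,0,0],"fingers": -1},
  {"dp": [0,0,0],"angular": [0,0,0],"fingers": -1},
])

```text
clock: 5.35
tool_pos: [0.5983, 0.0293, 0.2023]
tool_rot: [180.0, -0.2, -179.9]
contact_force: [-0.9, -0.9, -0.9]
grip_width: 0.025
gripper_force: 39.5
```

Run:
```python
from look import *
s,p,d,c,T=look("w3"); P=cloud("wrist",c,T,d); print(s["tool_pos"])
heights(P,p,[("jaws",.07,.083,20)],(.55,.65,-.02,.08))
heights(P,p,[("shank",.126,.180,10)],(.57,.62,0,.06))
cv2.imwrite("pics/w3c.png",cv2.resize(p[120:400,180:460,::-1],None,fx=2.1,fy=2.1))
p,d=imaging.grab_frame("scene"); c,T=pose("scene"); P=cloud("scene",c,T,d)
cv2.imwrite("pics/s3c.png",cv2.resize(p[120:270,250:420,::-1],None,fx=3.5,fy=3.5))
heights(P,p,[("sh",.124+.01*i,.134+.01*i,4) for i in range(7)],(.57,.63,0,.06))
```

```text
[0.59827937 0.0292808  0.20231436]
jaws 194 px 320.0 179.0 mid [0.5874 0.0306 0.0748] size [0.014 0.013 0.01 ] med [0.5858 0.0305 0.078 ] [164. 123.  65.]
jaws 213 px 304.0 199.0 mid [0.6049 0.016  0.0748] size [0.015 0.015 0.01 ] med [0.6043 0.0161 0.0778] [157. 117.  61.]
jaws 198 px 330.0 202.0 mid [0.6083 0.0389 0.0751] size [0.017 0.017 0.01 ] med [0.6072 0.0396 0.0778] [155. 115.  60.]
shank 266 px 319.0 214.0 mid [0.5945 0.0294 0.1468] size [0.005 0.009 0.041] med [0.5932 0.0295 0.1484] [85. 79. 72.]
sh 11 px 336.0 191.0 mid [0.6039 0.0287 0.1281] size [0.003 0.007 0.008] med [0.6041 0.0297 0.129 ] [124. 130. 124.]
sh 21 px 336.0 187.0 mid [0.6041 0.0297 0.1391] size [0.006 0.009 0.01 ] med [0.6036 0.029  0.1385] [115. 117. 110.]
sh 18 px 336.0 184.0 mid [0.6033 0.029  0.1489] size [0.006 0.008 0.01 ] med [0.6038 0.0287 0.1487] [112. 114. 107.]
sh 21 px 336.0 180.0 mid [0.6032 0.0288 0.159 ] size [0.007 0.008 0.01 ] med [0.6044 0.0285 0.1599] [112. 113. 106.]
sh 17 px 336.0 176.0 mid [0.6033 0.0285 0.1693] size [0.006 0.007 0.008] med [0.6042 0.028  0.1687] [105. 106.  98.]
sh 9 px 336.0 173.0 mid [0.6044 0.0274 0.1781] size [0.006 0.011 0.006] med [0.6046 0.0277 0.1785] [112. 108. 100.]
sh 52 px 337.0 169.0 mid [0.6056 0.0302 0.1893] size [0.017 0.026 0.009] med [0.6097 0.0276 0.1886] [154. 108.  81.]
```

View pics/w3c.png

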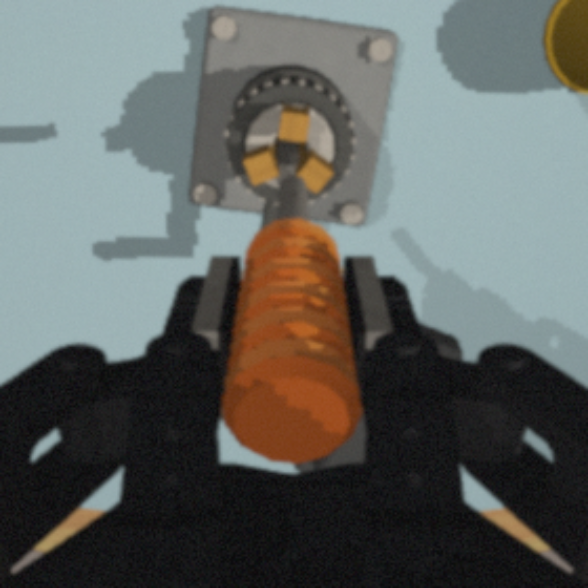

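View pics/s3c.png

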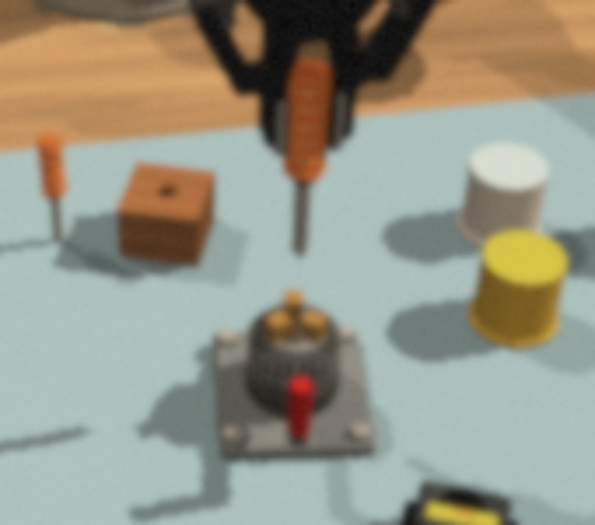

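The shank hangs at about (0.5985, 0.0293), and the chuck axis is at about (0.600, 0.0286). I'll correct that offset and lower the brush.

move_arm([
  {"dp": [-0.05,-0.02,0],"angular": [0,0,0],"fingers": -1},
  {"dp": [0,0,0.7],"angular": [0,0,0],"fingers": -1},
  {"dp": [0,0,0.5],"angular": [0,0,0],"fingers": -1},
  {"dp": [0,0,0.4],"angular": [0,0,0],"fingers": -1},
  {"dp": [0,0,0.3],"angular": [0,0,0],"fingers": -1},
  {"dp": [0,0,0],"angular": [0,0,0],"fingers": -1},
])

```text
clock: 6.05
tool_pos: [0.5996, 0.0285, 0.1462]
tool_rot: [180.0, -0.1, -180.0]
contact_force: [-0.2, -0.1, -0.6]
grip_width: 0.0249
gripper_force: 39.5
```

move_arm([
  {"dp": [0,0,0.4],"angular": [0,0,0],"fingers": -1},
  {"dp": [0,0,0.4],"angular": [0,0,0],"fingers": -1},
  {"dp": [0,0,0.2],"angular": [0,0,0],"fingers": -1},
  {"dp": [0,0,0],"angular": [0,0,0],"fingers": -1},
])

```text
clock: 6.45
tool_pos: [0.5996, 0.0286, 0.1159]
tool_rot: [180.0, -0.1, -180.0]
contact_force: [-0.5, -0.5, -0.6]
grip_width: 0.0251
gripper_force: 39.5
```

move_arm([
  {"dp": [0,0,0.1],"angular": [0,0,0],"fingers": -1},
  {"dp": [0,0,0.06],"angular": [0,0,0],"fingers": -1},
  {"dp": [0,0,0],"angular": [0,0,0],"fingers": -1},
])

```text
clock: 6.75
tool_pos: [0.6004, 0.0286, 0.1125]
tool_rot: [180.0, 0.0, -180.0]
contact_force: [-0.3, 0.7, -1.4]
grip_width: 0.0248
gripper_force: 39.5
```

move_arm([
  {"dp": [0,0,0],"angular": [0,0,0],"fingers": 0},
  {"dp": [0,0,0],"angular": [0,0,0],"fingers": 0},
  {"dp": [0,0,-0.5],"angular": [0,0,0],"fingers": 0},
  {"dp": [0,0,-1],"angular": [0,0,0],"fingers": 0},
  {"dp": [0,0,-1],"angular": [0,0,0],"fingers": 0},
  {"dp": [0,0,-1],"angular": [0,0,0],"fingers": 0},
  {"dp": [0,0,0],"angular": [0,0,0],"fingers": 0},
])

```text
clock: 7.45
tool_pos: [0.6026, 0.0285, 0.2227]
tool_rot: [-180.0, 0.5, -180.0]
contact_force: [-0.1, -0.5, 0.5]
grip_width: 0.0426
gripper_force: 0.0
```

Run:
```python
from look import *
s,p,d,c,T=look("w4"); P=cloud("wrist",c,T,d); print(s["tool_pos"])
heights(P,p,[("tip",.150,.175,20),("pin",.083,.097,10)],(.55,.7,-.03,.08))
p,d=imaging.grab_frame("scene"); c,T=pose("scene"); P=cloud("scene",c,T,d)
cv2.imwrite("pics/s4c.png",cv2.resize(p[120:270,250:420,::-1],None,fx=3.5,fy=3.5))
heights(P,p,[("tip",.155,.175,4),("red",.05,.093,4)],(.57,.70,-.02,.06))
```

```text
[0.60260306 0.02846777 0.22265082]
tip 1016 px 308.0 212.0 mid [0.6016 0.0204 0.1571] size [0.025 0.025 0.013] med [0.5996 0.0209 0.1609] [174. 107.  46.]
pin 42 px 317.0 177.0 mid [0.5934 0.0256 0.0953] size [0.011 0.022 0.003] med [0.5899 0.0283 0.0957] [160. 105.  57.]
pin 150 px 305.0 254.0 mid [0.6734 0.0146 0.0867] size [0.013 0.012 0.007] med [0.6721 0.0147 0.0886] [161.  53.  50.]
tip 81 px 333.0 181.0 mid [0.6052 0.0206 0.159 ] size [0.022 0.023 0.007] med [0.6068 0.0207 0.1601] [198. 117.  67.]
red 556 px 334.0 221.0 mid [0.6299 0.0287 0.07  ] size [0.112 0.061 0.04 ] med [0.6188 0.0202 0.0612] [101.  74.  61.]
```

View pics/s4c.png

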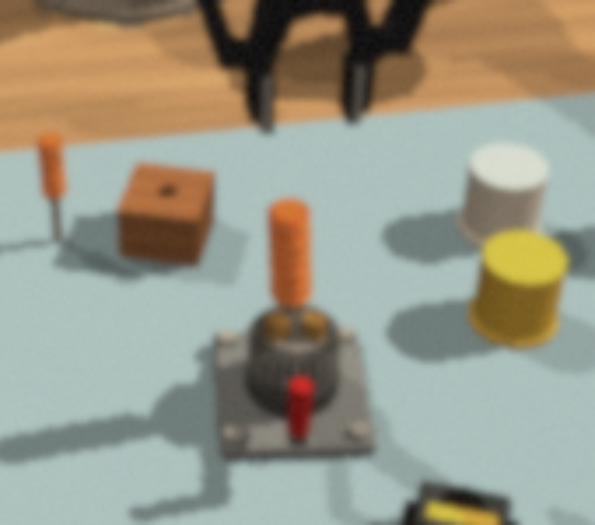

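The brush stands at the bottom of the bore with a slight lean of about 0.06 rad towards -y. The red pin is at (0.6734, 0.0146).

move_arm([
  {"dp": [-0.79,-0.155,0],"angular": [0,0,0],"fingers": 0},
  {"dp": [-0.79,-0.155,0],"angular": [0,0,0],"fingers": 0},
  {"dp": [-0.78,-0.15,0],"angular": [0,0,0],"fingers": 0},
  {"dp": [0,0,0],"angular": [0,0,-0.85],"fingers": 0},
  {"dp": [0,0,0],"angular": [0,0,-0.85],"fingers": 0},
  {"dp": [0,0,0],"angular": [0,0,-0.85],"fingers": 0},
  {"dp": [0,0,0],"angular": [0,0,-0.85],"fingers": 0},
  {"dp": [0,0,0],"angular": [0,0,-0.85],"fingers": 0},
])

```text
clock: 8.35
tool_pos: [0.6705, 0.0149, 0.2154]
tool_rot: [179.9, -0.1, -145.7]
contact_force: [-1.0, 0.4, -0.4]
grip_width: 0.0428
gripper_force: 0.0
```

move_arm([
  {"dp": [0,0,1],"angular": [0,0,0],"fingers": 0},
  {"dp": [0,0,1],"angular": [0,0,0],"fingers": 0},
  {"dp": [0,0,1],"angular": [0,0,0],"fingers": 0},
  {"dp": [0,0,0],"angular": [0,0,0],"fingers": 0},
])

```text
clock: 8.75
tool_pos: [0.6675, 0.0151, 0.121]
tool_rot: [179.6, -0.5, -146.0]
contact_force: [-1.6, 0.6, -0.1]
grip_width: 0.0429
gripper_force: 0.0
```

Run:
```python
from look import *
s,p,d,c,T=look("w5"); P=cloud("wrist",c,T,d); print(s["tool_pos"],s["tool_rot"],s["q"])
heights(P,p,[("pin",.083,.097,10)],(.65,.7,-.03,.08))
```

```text
[0.66754885 0.01508083 0.12102876] [ 179.55995956   -0.5296278  -145.9730713 ] [-5.27833594e+00  4.02343492e+01  6.99852494e+01  5.31897395e-03
  7.04689584e+01 -1.29305039e+02]
pin 386 px 311.0 239.0 mid [0.6735 0.0139 0.087 ] size [0.013 0.014 0.008] med [0.6725 0.0135 0.0887] [168.  48.  45.]
```

move_arm([
  {"dp": [-0.15,-0.14,0],"angular": [0,0,0],"fingers": 0},
  {"dp": [0,0,1],"angular": [0,0,0],"fingers": 0},
  {"dp": [0,0,1],"angular": [0,0,0],"fingers": 0},
  {"dp": [0,0,0.15],"angular": [0,0,0],"fingers": 0},
  {"dp": [0,0,0],"angular": [0,0,0],"fingers": 0},
])

```text
clock: 9.3
tool_pos: [0.6779, 0.0137, 0.0638]
tool_rot: [-180.0, 0.0, -146.0]
contact_force: [0.3, 0.2, -0.0]
grip_width: 0.0429
gripper_force: 0.0
```

move_arm([
  {"dp": [0.12,0.08,0.22],"angular": [0,0,0],"fingers": 0},
  {"dp": [0,0,0],"angular": [0,0,0],"fingers": 0},
  {"dp": [0,0,0],"angular": [0,0,0],"fingers": -1},
  {"dp": [0,0,0],"angular": [0,0,0],"fingers": -1},
  {"dp": [0,0,0],"angular": [0,0,0],"fingers": -1},
  {"dp": [0,0,0],"angular": [0,0,0],"fingers": -1},
  {"dp": [0,0,0],"angular": [0,0,0],"fingers": -1},
], squeeze=50)

```text
clock: 10.0
tool_pos: [0.6736, 0.0137, 0.0574]
tool_rot: [-179.9, 0.1, -146.0]
contact_force: [-0.7, -0.6, 5.7]
grip_width: 0.0122
gripper_force: 48.7
```

move_arm([
  {"dp": [0.128,-0.118,0],"angular": [0,0,0.5],"fingers": -1},
  {"dp": [0.128,-0.118,0],"angular": [0,0,0.5],"fingers": -1},
  {"dp": [0.128,-0.118,0],"angular": [0,0,0.5],"fingers": -1},
  {"dp": [0.128,-0.118,0],"angular": [0,0,0.5],"fingers": -1},
  {"dp": [0.128,-0.118,0],"angular": [0,0,0.5],"fingers": -1},
  {"dp": [0.128,-0.118,0],"angular": [0,0,0.5],"fingers": -1},
  {"dp": [0.128,-0.118,0],"angular": [0,0,0.5],"fingers": -1},
  {"dp": [0.128,-0.118,0],"angular": [0,0,0.5],"fingers": -1},
])

```text
clock: 10.8
tool_pos: [0.6548, -0.0225, 0.0574]
tool_rot: [180.0, 0.1, -178.1]
contact_force: [1.0, 1.7, 6.1]
grip_width: 0.0126
gripper_force: 48.9
```

move_arm([
  {"dp": [0.128,-0.118,0],"angular": [0,0,0.5],"fingers": -1},
  {"dp": [0.128,-0.118,0],"angular": [0,0,0.5],"fingers": -1},
  {"dp": [0.128,-0.118,0],"angular": [0,0,0.5],"fingers": -1},
  {"dp": [0.128,-0.118,0],"angular": [0,0,0.5],"fingers": -1},
  {"dp": [0.128,-0.118,0],"angular": [0,0,0.5],"fingers": -1},
  {"dp": [0.128,-0.118,0],"angular": [0,0,0.5],"fingers": -1},
  {"dp": [0.128,-0.118,0],"angular": [0,0,0.5],"fingers": -1},
  {"dp": [0.128,-0.118,0],"angular": [0,0,0.5],"fingers": -1},
])

```text
clock: 11.6
tool_pos: [0.6195, -0.0434, 0.0574]
tool_rot: [179.9, 0.1, 149.9]
contact_force: [1.4, 3.0, 5.4]
grip_width: 0.0128
gripper_force: 48.9
```

move_arm([
  {"dp": [0.128,-0.118,0],"angular": [0,0,0.5],"fingers": -1},
  {"dp": [0.128,-0.118,0],"angular": [0,0,0.5],"fingers": -1},
  {"dp": [0.128,-0.118,0],"angular": [0,0,0.5],"fingers": -1},
  {"dp": [0.128,-0.118,0],"angular": [0,0,0.5],"fingers": -1},
  {"dp": [0.128,-0.118,0],"angular": [0,0,0.5],"fingers": -1},
  {"dp": [0.128,-0.118,0],"angular": [0,0,0.5],"fingers": -1},
  {"dp": [0.128,-0.118,0],"angular": [0,0,0.5],"fingers": -1},
  {"dp": [0.128,-0.118,0],"angular": [0,0,0.5],"fingers": -1},
])

```text
clock: 12.4
tool_pos: [0.5787, -0.0424, 0.0574]
tool_rot: [179.8, 0.1, 117.9]
contact_force: [3.7, 4.3, 4.5]
grip_width: 0.0124
gripper_force: 48.9
```

move_arm([
  {"dp": [0.128,-0.118,0],"angular": [0,0,0.5],"fingers": -1},
  {"dp": [0.128,-0.118,0],"angular": [0,0,0.5],"fingers": -1},
  {"dp": [0.128,-0.118,0],"angular": [0,0,0.5],"fingers": -1},
  {"dp": [0.128,-0.118,0],"angular": [0,0,0.5],"fingers": -1},
  {"dp": [0.128,-0.118,0],"angular": [0,0,0.5],"fingers": -1},
  {"dp": [0.128,-0.118,0],"angular": [0,0,0.5],"fingers": -1},
])

```text
clock: 13.0
tool_pos: [0.552, -0.0273, 0.0574]
tool_rot: [179.7, 0.0, 93.9]
contact_force: [4.9, 3.3, 3.6]
grip_width: 0.0125
gripper_force: 48.8
```

move_arm([
  {"dp": [0.128,-0.118,0],"angular": [0,0,0.5],"fingers": -1},
  {"dp": [0.128,-0.118,0],"angular": [0,0,0.5],"fingers": -1},
  {"dp": [0.128,-0.118,0],"angular": [0,0,0.5],"fingers": -1},
  {"dp": [0.128,-0.118,0],"angular": [0,0,0.5],"fingers": -1},
  {"dp": [0,0,0],"angular": [0,0,0],"fingers": -1},
])

```text
clock: 13.5
tool_pos: [0.5383, -0.0112, 0.0574]
tool_rot: [179.8, -0.1, 77.9]
contact_force: [3.5, 3.3, 4.8]
grip_width: 0.0126
gripper_force: 48.9
```

move_arm([
  {"dp": [0.128,-0.118,0],"angular": [0,0,0.5],"fingers": -1},
  {"dp": [0.128,-0.118,0],"angular": [0,0,0.5],"fingers": -1},
  {"dp": [0,0,0],"angular": [0,0,0],"fingers": -1},
])

```text
clock: 13.8
tool_pos: [0.5334, -0.0022, 0.0574]
tool_rot: [179.8, -0.1, 69.9]
contact_force: [4.4, 2.8, 3.7]
grip_width: 0.0125
gripper_force: 49.0
```

move_arm([
  {"dp": [0.128,-0.118,0],"angular": [0,0,0.5],"fingers": -1},
  {"dp": [0.064,-0.059,0],"angular": [0,0,0.25],"fingers": -1},
  {"dp": [0,0,0],"angular": [0,0,0],"fingers": -1},
])

```text
clock: 14.1
tool_pos: [0.5308, 0.0047, 0.0574]
tool_rot: [179.7, -0.1, 64.0]
contact_force: [5.7, 2.1, 4.4]
grip_width: 0.0121
gripper_force: 49.0
```

move_arm([
  {"dp": [0.128,-0.118,0],"angular": [0,0,0.5],"fingers": -1},
  {"dp": [0.064,-0.059,0],"angular": [0,0,0.25],"fingers": -1},
  {"dp": [0,0,0],"angular": [0,0,0],"fingers": -1},
])

```text
clock: 14.4
tool_pos: [0.5287, 0.0121, 0.0574]
tool_rot: [179.8, -0.1, 58.0]
contact_force: [5.2, 0.9, 4.6]
grip_width: 0.0121
gripper_force: 49.0
```

move_arm([
  {"dp": [0.128,-0.118,0],"angular": [0,0,0.5],"fingers": -1},
  {"dp": [0.05,-0.046,0],"angular": [0,0,0.2],"fingers": -1},
  {"dp": [0,0,0],"angular": [0,0,0],"fingers": -1},
  {"dp": [0,0,0],"angular": [0,0,0],"fingers": -1},
])

```text
clock: 14.8
tool_pos: [0.5285, 0.0149, 0.0574]
tool_rot: [179.5, 0.0, 52.5]
contact_force: [7.4, -21.3, 0.8]
grip_width: 0.0122
gripper_force: 49.3
```

The sleeve hit its stop. I'll release the handle, rise and turn to yaw 90.

move_arm([
  {"dp": [0,0,0],"angular": [0,0,0],"fingers": 0},
  {"dp": [0,0,0],"angular": [0,0,0],"fingers": 0},
  {"dp": [0,0,0],"angular": [0,0,0],"fingers": 0},
  {"dp": [0,0,-1],"angular": [0,0,0],"fingers": 0},
  {"dp": [0,0,-1],"angular": [0,0,0],"fingers": 0},
  {"dp": [0,0,-1],"angular": [0,0,0],"fingers": 0},
  {"dp": [0,0,-1],"angular": [0,0,-0.9],"fingers": 0},
  {"dp": [0,0,-1],"angular": [0,0,-0.95],"fingers": 1},
])

```text
clock: 15.6
tool_pos: [0.5248, 0.0197, 0.2074]
tool_rot: [-179.9, -0.0, 67.6]
contact_force: [0.5, -0.8, 0.3]
grip_width: 0.0556
gripper_force: 0.0
```

move_arm([
  {"dp": [0,0,-1],"angular": [0,0,-0.95],"fingers": 1},
  {"dp": [0,0,-0.5],"angular": [0,0,-0.95],"fingers": 1},
  {"dp": [0,0,0],"angular": [0,0,-0.85],"fingers": 1},
  {"dp": [0,0,0],"angular": [0,0,0],"fingers": 1},
  {"dp": [0,0,0],"angular": [0,0,0],"fingers": 1},
])

```text
clock: 16.1
tool_pos: [0.525, 0.0195, 0.2508]
tool_rot: [-179.9, -0.0, 89.1]
contact_force: [-0.2, 0.5, -0.0]
grip_width: 0.0856
gripper_force: 0.0
```

```bash
cat > scan.py <<'E'
from look import *
import sys
s,p,d,c,T=look(sys.argv[1]); P=cloud("wrist",c,T,d); print(s["clock"],s["tool_pos"],s["tool_rot"])
heights(P,p,[("tip",.150,.175,60),("cup",.048,.066,200)],(.35,.75,-.45,.45))
p,d=imaging.grab_frame("top"); c,T=pose("top"); P=cloud("top",c,T,d); print("top")
heights(P,p,[("tip",.15,.175,20),("pin",.084,.094,10),("cup",.048,.066,100)],(.35,.68,-.45,.45))
E
python3 scan.py w6
python3 - <<'E'
from h import *
p,d=imaging.grab_frame("scene"); c,T=pose("scene")
m=mask(p,*COL["green"]); m=cv2.morphologyEx(m,cv2.MORPH_CLOSE,np.ones((9,9)))
b=max([x for x in blobs(m,500) if np.nonzero(x)[1].mean()<300],key=lambda x:x.sum())
ct=max(cv2.findContours(b.astype(np.uint8),0,2)[0],key=cv2.contourArea)[:,0]
q=plane("scene",c,T,ct,.004)[:,:2].astype(np.float32); print("mat scene",cv2.minAreaRect(q))
p,d=imaging.grab_frame("top"); c,T=pose("top")
m=mask(p,*COL["green"]); m=cv2.morphologyEx(m,cv2.MORPH_CLOSE,np.ones((5,5)))
for x in blobs(m,2000):
    ct=max(cv2.findContours(x.astype(np.uint8),0,2)[0],key=cv2.contourArea)[:,0]
    print("mat top",cv2.minAreaRect(plane("top",c,T,ct,.004)[:,:2].astype(np.float32)))
E
```

```text
16.1 [0.52495305 0.01953611 0.25081633] [-1.79919862e+02 -1.94462459e-02  8.90840508e+01]
tip 744 px 411.0 189.0 mid [0.6006 0.0288 0.1571] size [0.025 0.024 0.013] med [0.5988 0.0299 0.1611] [168. 105.  45.]
cup 853 px 249.0 9.0 mid [0.4511 0.2091 0.0541] size [0.057 0.028 0.012] med [0.4511 0.2093 0.0579] [151. 157. 165.]
cup 2171 px 323.0 44.0 mid [0.5309 0.1632 0.0543] size [0.056 0.057 0.012] med [0.5307 0.1628 0.058 ] [166. 169.  55.]
cup 1712 px 372.0 164.0 mid [0.5743 0.0288 0.057 ] size [0.109 0.06  0.018] med [0.5851 0.031  0.0595] [92. 87. 81.]
top
cup 354 px 256.0 238.0 mid [0.532  0.1688 0.0586] size [0.055 0.047 0.012] med [0.532  0.1675 0.0595] [147. 153.  46.]
cup 444 px 187.0 255.0 mid [0.4898 0.3376 0.0569] size [0.054 0.057 0.016] med [0.4897 0.3364 0.0596] [ 42.  68. 105.]
cup 441 px 233.0 271.0 mid [0.4513 0.2248 0.0571] size [0.057 0.057 0.017] med [0.4503 0.2239 0.0596] [146. 154. 162.]
mat scene ((0.49629661440849304, -0.3110090494155884), (0.23716813325881958, 0.17287956178188324), 83.24674224853516)
mat top ((0.48993590474128723, -0.30974072217941284), (0.23906897008419037, 0.17776291072368622), 82.96372985839844)
mat top ((0.4199291169643402, 0.6761819124221802), (0.17324554920196533, 0.12725891172885895), 16.585037231445312)
```

The brush now stands upright at (0.6006, 0.0288). The yellow cup was knocked to (0.531, 0.163), and the white cup is at (0.4507, 0.2245). I'll fetch white.

move_arm([
  {"dp": [0.98,-0.35,0],"angular": [0,0,-0.11],"fingers": 1},
  {"dp": [0.98,-0.35,0],"angular": [0,0,0],"fingers": 1},
  {"dp": [0.98,-0.35,0],"angular": [0,0,0],"fingers": 1},
  {"dp": [0.98,-0.35,0],"angular": [0,0,0],"fingers": 1},
  {"dp": [0.98,-0.35,0],"angular": [0,0,0],"fingers": 1},
  {"dp": [0.98,-0.35,0],"angular": [0,0,0],"fingers": 1},
  {"dp": [0.95,-0.35,0],"angular": [0,0,0],"fingers": 1},
])

```text
clock: 17.0
tool_pos: [0.4513, 0.2253, 0.2512]
tool_rot: [-180.0, -0.0, 90.1]
contact_force: [1.0, -0.1, -0.0]
grip_width: 0.0855
gripper_force: 0.0
```

move_arm([
  {"dp": [0,0,1],"angular": [0,0,0],"fingers": 1},
  {"dp": [0,0,1],"angular": [0,0,0],"fingers": 1},
  {"dp": [0,0,1],"angular": [0,0,0],"fingers": 1},
  {"dp": [0,0,1],"angular": [0,0,0],"fingers": 1},
  {"dp": [0,0,0],"angular": [0,0,0],"fingers": 1},
  {"dp": [0,0,0],"angular": [0,0,0],"fingers": 1},
])

```text
clock: 17.6
tool_pos: [0.4521, 0.2242, 0.1317]
tool_rot: [-180.0, 0.0, 90.1]
contact_force: [-0.3, 0.1, 0.7]
grip_width: 0.0854
gripper_force: 0.0
```

Run:
```python
from look import *
s,p,d,c,T=look("w7"); P=cloud("wrist",c,T,d); print(s["tool_pos"],s["tool_rot"])
heights(P,p,[("cup",.048,.066,200)],(.38,.53,.16,.29))
```

```text
[0.4521299  0.22415565 0.13169443] [-1.79962743e+02  4.52362744e-03  9.00784983e+01]
cup 4533 px 318.0 206.0 mid [0.4508 0.2254 0.0544] size [0.057 0.057 0.012] med [0.451  0.2273 0.058 ] [161. 168. 175.]
cup 927 px 395.0 263.0 mid [0.5158 0.1766 0.054 ] size [0.028 0.033 0.012] med [0.5145 0.1769 0.0577] [148. 141.  43.]
```

move_arm([
  {"dp": [0.03,-0.04,1],"angular": [0,0,0],"fingers": 1},
  {"dp": [0,0,1],"angular": [0,0,0],"fingers": 1},
  {"dp": [0,0,1],"angular": [0,0,0],"fingers": 1},
  {"dp": [0,0,0.9],"angular": [0,0,0],"fingers": 1},
  {"dp": [0,0,0],"angular": [0,0,0],"fingers": 1},
  {"dp": [0,0,0],"angular": [0,0,0],"fingers": -1},
  {"dp": [0,0,0],"angular": [0,0,0],"fingers": -1},
  {"dp": [0,0,0],"angular": [0,0,0],"fingers": -1},
], squeeze=35)

```text
clock: 18.45
tool_pos: [0.4524, 0.2255, 0.0167]
tool_rot: [179.8, -0.1, 90.1]
contact_force: [0.0, -0.3, 5.7]
grip_width: 0.0571
gripper_force: 37.2
```

move_arm([
  {"dp": [0,0,0],"angular": [0,0,0],"fingers": -1},
  {"dp": [0,0,-0.5],"angular": [0,0,0],"fingers": -1},
  {"dp": [0,0,-1],"angular": [0,0,0],"fingers": -1},
  {"dp": [0,0,-1],"angular": [0,0,0],"fingers": -1},
  {"dp": [0,0,-1],"angular": [0,0,0],"fingers": -1},
  {"dp": [0,0,-1],"angular": [0,0,0],"fingers": -1},
  {"dp": [0,0,-1],"angular": [0,0,0],"fingers": -1},
  {"dp": [0,0,-1],"angular": [0,0,0],"fingers": -1},
])

```text
clock: 19.25
tool_pos: [0.4507, 0.225, 0.2122]
tool_rot: [179.9, -0.0, 90.1]
contact_force: [0.8, -0.7, -1.1]
grip_width: 0.0579
gripper_force: 37.7
```

move_arm([
  {"dp": [-0.93,0.71,0],"angular": [0,0,0],"fingers": -1},
  {"dp": [-0.93,0.71,0],"angular": [0,0,0],"fingers": -1},
  {"dp": [-0.93,0.71,0],"angular": [0,0,0],"fingers": -1},
  {"dp": [-0.93,0.71,0],"angular": [0,0,0],"fingers": -1},
  {"dp": [-0.93,0.71,0],"angular": [0,0,0],"fingers": -1},
  {"dp": [-0.93,0.71,0],"angular": [0,0,0],"fingers": -1},
  {"dp": [-0.95,0.72,0],"angular": [0,0,0],"fingers": -1},
  {"dp": [0,0,0],"angular": [0,0,0],"fingers": -1},
])

```text
clock: 20.05
tool_pos: [0.6027, 0.0257, 0.2103]
tool_rot: [179.8, 0.1, 89.9]
contact_force: [-0.3, 0.3, -1.4]
grip_width: 0.0575
gripper_force: 37.8
```

Run:
```python
from look import *
s,p,d,c,T=look("w8"); P=cloud("wrist",c,T,d); print(s["tool_pos"],s["tool_rot"])
p2,d2=imaging.grab_frame("scene"); c2,T2=pose("scene"); P2=cloud("scene",c2,T2,d2)
heights(P2,p2,[("tip",.150,.166,20),("cup",.19,.26,200)],(.55,.68,-.02,.08))
cv2.imwrite("pics/s8.png",np.hstack([cv2.resize(p2[100:270,250:420,::-1],(400,400)),cv2.resize(p[:,120:520,::-1],(400,400))]))
```

```text
[0.60265962 0.02565349 0.21032006] [1.79833017e+02 7.58920755e-02 8.98828638e+01]
tip 107 px 336.0 181.0 mid [0.6044 0.0289 0.1574] size [0.025 0.024 0.012] med [0.6083 0.0281 0.1598] [180. 103.  61.]
cup 846 px 334.0 159.0 mid [0.6064 0.0267 0.2263] size [0.083 0.062 0.067] med [0.6259 0.0157 0.2279] [129. 123. 111.]
```

View pics/s8.png

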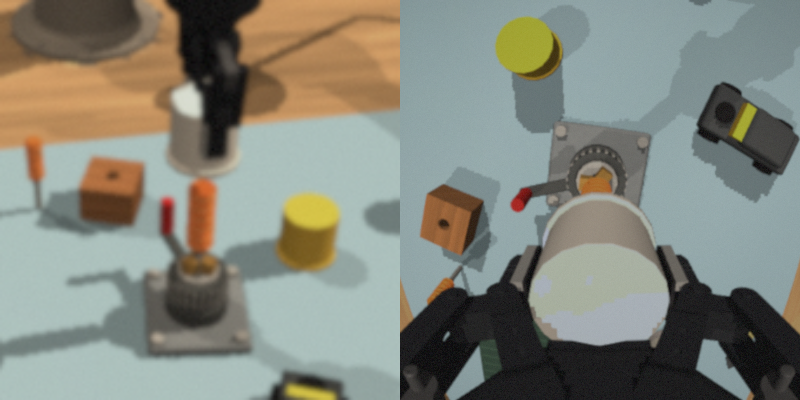

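Left: the white cup hangs over the brush. Right, wrist view: the brush head at (595,182) is under the cup mouth. I'll correct the offset by a few mm and scrub.

move_arm([
  {"dp": [0.1,-0.07,0],"angular": [0,0,0],"fingers": -1},
  {"dp": [0,0,0.8],"angular": [0,0,0],"fingers": -1},
  {"dp": [0,0,0.8],"angular": [0,0,0],"fingers": -1},
  {"dp": [0,0,0.6],"angular": [0,0,0],"fingers": -1},
  {"dp": [0,0,0.4],"angular": [0,0,0],"fingers": -1},
  {"dp": [0,0,0],"angular": [0,0,0],"fingers": -1},
  {"dp": [0,0,0],"angular": [0,0,0],"fingers": -1},
])

```text
clock: 20.85
tool_pos: [0.5987, 0.033, 0.1323]
tool_rot: [179.9, -0.0, 90.2]
contact_force: [-0.2, -0.0, 0.2]
grip_width: 0.0568
gripper_force: 37.8
```

move_arm([
  {"dp": [-0.12,0.05,0.1],"angular": [0,0,0],"fingers": -1},
  {"dp": [0,0,0],"angular": [0,0,0],"fingers": -1},
  {"dp": [0,0,0],"angular": [0,0,0],"fingers": -1},
  {"dp": [0,0,-0.6],"angular": [0,0,0],"fingers": -1},
  {"dp": [0,0,-0.6],"angular": [0,0,0],"fingers": -1},
  {"dp": [0,0,0],"angular": [0,0,0],"fingers": -1},
  {"dp": [0,0,0],"angular": [0,0,0],"fingers": -1},
])

```text
clock: 21.55
tool_pos: [0.6, 0.0287, 0.1644]
tool_rot: [180.0, -0.0, 90.1]
contact_force: [0.4, 0.0, -1.7]
grip_width: 0.0573
gripper_force: 37.8
```

move_arm([
  {"dp": [0,0,0.6],"angular": [0,0,0],"fingers": -1},
  {"dp": [0,0,0.6],"angular": [0,0,0],"fingers": -1},
  {"dp": [0,0,0],"angular": [0,0,0],"fingers": -1},
  {"dp": [0,0,0],"angular": [0,0,0],"fingers": -1},
  {"dp": [0,0,0],"angular": [0,0,0],"fingers": -1},
])

```text
clock: 22.05
tool_pos: [0.5999, 0.0288, 0.1283]
tool_rot: [-180.0, -0.0, 90.1]
contact_force: [0.7, 0.2, -1.1]
grip_width: 0.0575
gripper_force: 37.4
```

move_arm([
  {"dp": [0,0,-1],"angular": [0,0,0],"fingers": -1},
  {"dp": [0,0,-1],"angular": [0,0,0],"fingers": -1},
  {"dp": [0,0,-0.9],"angular": [0,0,0],"fingers": -1},
  {"dp": [-1,-0.28,0],"angular": [0,0,0],"fingers": -1},
  {"dp": [-1,-0.28,0],"angular": [0,0,0],"fingers": -1},
  {"dp": [-1,-0.28,0],"angular": [0,0,0],"fingers": -1},
  {"dp": [-1,-0.28,0],"angular": [0,0,0],"fingers": -1},
  {"dp": [-1,-0.28,0],"angular": [0,0,0],"fingers": -1},
])

```text
clock: 22.85
tool_pos: [0.5579, -0.1224, 0.2158]
tool_rot: [180.0, 0.0, 90.1]
contact_force: [0.2, -1.3, -1.3]
grip_width: 0.0576
gripper_force: 37.8
```

move_arm([
  {"dp": [-1,-0.28,0],"angular": [0,0,0],"fingers": -1},
  {"dp": [-1,-0.28,0],"angular": [0,0,0],"fingers": -1},
  {"dp": [-1,-0.28,0],"angular": [0,0,0],"fingers": -1},
  {"dp": [-1,-0.28,0],"angular": [0,0,0],"fingers": -1},
  {"dp": [-1,-0.28,0],"angular": [0,0,0],"fingers": -1},
  {"dp": [-1,-0.28,0],"angular": [0,0,0],"fingers": -1},
  {"dp": [-1,-0.28,0],"angular": [0,0,0],"fingers": -1},
  {"dp": [-1,-0.28,0],"angular": [0,0,0],"fingers": -1},
])

```text
clock: 23.65
tool_pos: [0.4911, -0.3626, 0.2157]
tool_rot: [180.0, 0.0, 90.1]
contact_force: [1.9, -0.5, -1.1]
grip_width: 0.0571
gripper_force: 37.8
```

move_arm([
  {"dp": [-0.6,-0.28,0],"angular": [0,0,0],"fingers": -1},
  {"dp": [0,0,1],"angular": [0,0,0],"fingers": -1},
  {"dp": [0,0,1],"angular": [0,0,0],"fingers": -1},
  {"dp": [0,0,1],"angular": [0,0,0],"fingers": -1},
  {"dp": [0,0,1],"angular": [0,0,0],"fingers": -1},
  {"dp": [0,0,1],"angular": [0,0,0],"fingers": -1},
  {"dp": [0,0,0],"angular": [0,0,0],"fingers": -1},
  {"dp": [0,0,0],"angular": [0,0,0],"fingers": -1},
])

```text
clock: 24.45
tool_pos: [0.4834, -0.3796, 0.0659]
tool_rot: [180.0, -0.0, 90.1]
contact_force: [0.5, 0.5, -0.3]
grip_width: 0.0571
gripper_force: 37.8
```

move_arm([
  {"dp": [0,0,0.6],"angular": [0,0,0],"fingers": -1},
  {"dp": [0,0,0.5],"angular": [0,0,0],"fingers": -1},
  {"dp": [0,0,0.3],"angular": [0,0,0],"fingers": -1},
  {"dp": [0,0,0.1],"angular": [0,0,0],"fingers": -1},
  {"dp": [0,0,0],"angular": [0,0,0],"fingers": -1},
  {"dp": [0,0,0],"angular": [0,0,0],"fingers": -1},
])

```text
clock: 25.05
tool_pos: [0.4837, -0.3799, 0.0215]
tool_rot: [179.9, 0.1, 90.1]
contact_force: [-0.6, -0.8, -0.9]
grip_width: 0.0568
gripper_force: 37.9
```

move_arm([
  {"dp": [0,0,0],"angular": [0,0,0],"fingers": 0.8},
  {"dp": [0,0,0],"angular": [0,0,0],"fingers": 1},
  {"dp": [0,0,0],"angular": [0,0,0],"fingers": 1},
  {"dp": [0,0,-0.5],"angular": [0,0,0],"fingers": 1},
  {"dp": [0,0,-1],"angular": [0,0,0],"fingers": 1},
  {"dp": [0,0,-1],"angular": [0,0,0],"fingers": 1},
  {"dp": [0,0,-1],"angular": [0,0,0],"fingers": 1},
  {"dp": [0,0,-1],"angular": [0,0,0],"fingers": 1},
])

```text
clock: 25.85
tool_pos: [0.4832, -0.3794, 0.158]
tool_rot: [179.9, 0.0, 90.1]
contact_force: [0.5, -0.3, -0.5]
grip_width: 0.0854
gripper_force: 0.0
```

move_arm([
  {"dp": [0,0,-1],"angular": [0,0,0],"fingers": 1},
  {"dp": [0,0,-1],"angular": [0,0,0],"fingers": 1},
  {"dp": [0,0,-0.7],"angular": [0,0,0],"fingers": 1},
  {"dp": [0,0,0],"angular": [0,0,0],"fingers": 1},
])

```text
clock: 26.25
tool_pos: [0.4843, -0.3804, 0.2413]
tool_rot: [179.7, 0.3, 90.1]
contact_force: [0.3, -0.6, 1.4]
grip_width: 0.0857
gripper_force: 0.0
```

```bash
python3 scan.py w9
```

```text
26.25 [ 0.4842601  -0.38039744  0.24129045] [179.67042739   0.3249929   90.11667092]
cup 397 px 490.0 67.0 mid [ 0.6927 -0.2425  0.057 ] size [0.039 0.059 0.018] med [ 0.6785 -0.2498  0.0568] [84. 80. 73.]
cup 2248 px 317.0 175.0 mid [ 0.4834 -0.3804  0.0569] size [0.057 0.057 0.015] med [ 0.4829 -0.3792  0.062 ] [186. 194. 203.]
top
tip 98 px 312.0 208.0 mid [0.5999 0.0279 0.1605] size [0.023 0.023 0.013] med [0.5998 0.0279 0.1619] [133.  76.  38.]
pin 24 px 318.0 240.0 mid [0.5272 0.0142 0.0907] size [0.01  0.012 0.006] med [0.5272 0.013  0.0906] [135.  66.  64.]
pin 13 px 367.0 287.0 mid [ 0.4139 -0.1073  0.089 ] size [0.005 0.016 0.009] med [ 0.413  -0.1057  0.0924] [135.  90.  54.]
cup 334 px 312.0 216.0 mid [0.5802 0.0289 0.057 ] size [0.101 0.058 0.018] med [0.5897 0.0225 0.0604] [72. 71. 65.]
cup 424 px 258.0 238.0 mid [0.532  0.1638 0.0576] size [0.055 0.057 0.016] med [0.532  0.1637 0.0598] [141. 130.  44.]
cup 448 px 188.0 255.0 mid [0.4897 0.3372 0.0569] size [0.055 0.057 0.018] med [0.4898 0.3361 0.0595] [ 41.  69. 110.]
cup 417 px 473.0 258.0 mid [ 0.4824 -0.3798  0.0571] size [0.055 0.058 0.018] med [ 0.4824 -0.3776  0.0627] [139. 146. 151.]
```

White stands on the mat. Next is yellow at (0.531, 0.1635).

move_arm([
  {"dp": [0.95,0.08,0],"angular": [0,0,0],"fingers": 1},
  {"dp": [0.95,0.08,0],"angular": [0,0,0],"fingers": 1},
  {"dp": [0.95,0.08,0],"angular": [0,0,0],"fingers": 1},
  {"dp": [0.95,0.08,0],"angular": [0,0,0],"fingers": 1},
  {"dp": [0.95,0.08,0],"angular": [0,0,0],"fingers": 1},
  {"dp": [0.95,0.08,0],"angular": [0,0,0],"fingers": 1},
  {"dp": [0.95,0.08,0],"angular": [0,0,0],"fingers": 1},
  {"dp": [0.95,0.08,0],"angular": [0,0,0],"fingers": 1},
])

```text
clock: 27.15
tool_pos: [0.5011, -0.1499, 0.2349]
tool_rot: [-179.8, -0.1, 90.1]
contact_force: [-0.0, 0.3, -0.6]
grip_width: 0.0852
gripper_force: 0.0
```

move_arm([
  {"dp": [0.95,0.08,0],"angular": [0,0,0],"fingers": 1},
  {"dp": [0.95,0.08,0],"angular": [0,0,0],"fingers": 1},
  {"dp": [0.95,0.08,0],"angular": [0,0,0],"fingers": 1},
  {"dp": [0.95,0.08,0],"angular": [0,0,0],"fingers": 1},
  {"dp": [0.95,0.08,0],"angular": [0,0,0],"fingers": 1},
  {"dp": [0.95,0.08,0],"angular": [0,0,0],"fingers": 1},
  {"dp": [0.95,0.08,0],"angular": [0,0,0],"fingers": 1},
  {"dp": [0.95,0.08,0],"angular": [0,0,0],"fingers": 1},
])

```text
clock: 27.95
tool_pos: [0.5198, 0.0778, 0.235]
tool_rot: [-179.8, -0.0, 90.1]
contact_force: [0.7, -0.8, -0.8]
grip_width: 0.0854
gripper_force: 0.0
```

move_arm([
  {"dp": [0.95,0.08,0],"angular": [0,0,0],"fingers": 1},
  {"dp": [0.95,0.08,0],"angular": [0,0,0],"fingers": 1},
  {"dp": [0.97,0.08,0],"angular": [0,0,0],"fingers": 1},
  {"dp": [0,0,1],"angular": [0,0,0],"fingers": 1},
  {"dp": [0,0,1],"angular": [0,0,0],"fingers": 1},
  {"dp": [0,0,1],"angular": [0,0,0],"fingers": 1},
  {"dp": [0,0,0.7],"angular": [0,0,0],"fingers": 1},
  {"dp": [0,0,0],"angular": [0,0,0],"fingers": 1},
])

```text
clock: 28.75
tool_pos: [0.5247, 0.1623, 0.1213]
tool_rot: [-179.5, 0.1, 90.1]
contact_force: [0.1, 0.3, -0.9]
grip_width: 0.0854
gripper_force: 0.0
```

Run:
```python
from look import *
s,p,d,c,T=look("w10"); P=cloud("wrist",c,T,d); print(s["tool_pos"],s["tool_rot"])
heights(P,p,[("cup",.048,.066,200)],(.45,.62,.1,.29))
```

```text
[0.52473093 0.16229382 0.12126907] [-1.79486824e+02  7.75455468e-02  9.01129857e+01]
cup 4956 px 329.0 210.0 mid [0.5311 0.1642 0.0542] size [0.057 0.057 0.012] med [0.5308 0.1662 0.058 ] [158. 158.  49.]
```

move_arm([
  {"dp": [0.05,0.17,0.9],"angular": [0,0,0],"fingers": 1},
  {"dp": [0,0,0.9],"angular": [0,0,0],"fingers": 1},
  {"dp": [0,0,0.9],"angular": [0,0,0],"fingers": 1},
  {"dp": [0,0,0.8],"angular": [0,0,0],"fingers": 1},
  {"dp": [0,0,0],"angular": [0,0,0],"fingers": 1},
  {"dp": [0,0,0],"angular": [0,0,0],"fingers": 1},
])

```text
clock: 29.4
tool_pos: [0.5335, 0.1644, 0.0215]
tool_rot: [179.9, -0.0, 90.1]
contact_force: [-0.1, 0.2, 1.0]
grip_width: 0.0851
gripper_force: 0.0
```

move_arm([
  {"dp": [0,-0.07,0.18],"angular": [0,0,0],"fingers": 1},
  {"dp": [0,0,0],"angular": [0,0,0],"fingers": 1},
  {"dp": [0,0,0],"angular": [0,0,0],"fingers": -1},
  {"dp": [0,0,0],"angular": [0,0,0],"fingers": -1},
  {"dp": [0,0,0],"angular": [0,0,0],"fingers": -1},
  {"dp": [0,0,0],"angular": [0,0,0],"fingers": -1},
  {"dp": [0,0,0],"angular": [0,0,0],"fingers": -1},
])

```text
clock: 30.1
tool_pos: [0.5311, 0.1644, 0.016]
tool_rot: [179.9, -0.0, 90.1]
contact_force: [-1.7, 0.1, 6.1]
grip_width: 0.0579
gripper_force: 37.2
```

move_arm([
  {"dp": [0,0,-0.5],"angular": [0,0,0],"fingers": -1},
  {"dp": [0,0,-1],"angular": [0,0,0],"fingers": -1},
  {"dp": [0,0,-1],"angular": [0,0,0],"fingers": -1},
  {"dp": [0,0,-1],"angular": [0,0,0],"fingers": -1},
  {"dp": [0,0,-1],"angular": [0,0,0],"fingers": -1},
  {"dp": [0,0,-1],"angular": [0,0,0],"fingers": -1},
  {"dp": [0,0,-1],"angular": [0,0,0],"fingers": -1},
  {"dp": [0,0,0],"angular": [0,0,0],"fingers": -1},
])

```text
clock: 30.9
tool_pos: [0.5327, 0.1646, 0.2146]
tool_rot: [179.5, -0.1, 90.1]
contact_force: [1.2, 0.8, -0.3]
grip_width: 0.0581
gripper_force: 38.0
```

move_arm([
  {"dp": [-0.9,0.46,0],"angular": [0,0,0],"fingers": -1},
  {"dp": [-0.9,0.46,0],"angular": [0,0,0],"fingers": -1},
  {"dp": [-0.9,0.46,0],"angular": [0,0,0],"fingers": -1},
  {"dp": [-0.9,0.46,0],"angular": [0,0,0],"fingers": -1},
  {"dp": [-0.92,0.46,0],"angular": [0,0,0],"fingers": -1},
  {"dp": [0,0,0],"angular": [0,0,0],"fingers": -1},
  {"dp": [0,0,0],"angular": [0,0,0],"fingers": -1},
  {"dp": [0,0,0],"angular": [0,0,0],"fingers": -1},
])

```text
clock: 31.7
tool_pos: [0.5993, 0.0296, 0.2094]
tool_rot: [-179.9, -0.0, 90.1]
contact_force: [-0.6, 0.2, -1.2]
grip_width: 0.0581
gripper_force: 38.0
```

move_arm([
  {"dp": [0,0,0.8],"angular": [0,0,0],"fingers": -1},
  {"dp": [0,0,0.8],"angular": [0,0,0],"fingers": -1},
  {"dp": [0,0,0.6],"angular": [0,0,0],"fingers": -1},
  {"dp": [0,0,0.47],"angular": [0,0,0],"fingers": -1},
  {"dp": [0,0,0],"angular": [0,0,0],"fingers": -1},
  {"dp": [0,0,0],"angular": [0,0,0],"fingers": -1},
  {"dp": [0,0,0],"angular": [0,0,0],"fingers": -1},
])

```text
clock: 32.4
tool_pos: [0.6005, 0.0293, 0.131]
tool_rot: [179.9, 0.0, 90.2]
contact_force: [0.7, 0.2, -0.2]
grip_width: 0.0581
gripper_force: 38.0
```

move_arm([
  {"dp": [0,0,-0.6],"angular": [0,0,0],"fingers": -1},
  {"dp": [0,0,-0.6],"angular": [0,0,0],"fingers": -1},
  {"dp": [0,0,0],"angular": [0,0,0],"fingers": -1},
  {"dp": [0,0,0],"angular": [0,0,0],"fingers": -1},
])

```text
clock: 32.8
tool_pos: [0.6002, 0.0289, 0.1665]
tool_rot: [179.9, 0.0, 90.1]
contact_force: [-0.1, 0.4, -1.4]
grip_width: 0.0579
gripper_force: 38.0
```

move_arm([
  {"dp": [0,0,0.6],"angular": [0,0,0],"fingers": -1},
  {"dp": [0,0,0.6],"angular": [0,0,0],"fingers": -1},
  {"dp": [0,0,0],"angular": [0,0,0],"fingers": -1},
  {"dp": [0,0,0],"angular": [0,0,0],"fingers": -1},
  {"dp": [0,0,0],"angular": [0,0,0],"fingers": -1},
])

```text
clock: 33.3
tool_pos: [0.6004, 0.0288, 0.1305]
tool_rot: [179.9, 0.0, 90.1]
contact_force: [-0.1, -0.1, -1.0]
grip_width: 0.0579
gripper_force: 38.0
```

move_arm([
  {"dp": [0,0,-1],"angular": [0,0,0],"fingers": -1},
  {"dp": [0,0,-1],"angular": [0,0,0],"fingers": -1},
  {"dp": [0,0,-0.9],"angular": [0,0,0],"fingers": -1},
  {"dp": [-0.94,-0.305,0],"angular": [0,0,0],"fingers": -1},
  {"dp": [-0.94,-0.305,0],"angular": [0,0,0],"fingers": -1},
  {"dp": [-0.94,-0.305,0],"angular": [0,0,0],"fingers": -1},
  {"dp": [-0.94,-0.305,0],"angular": [0,0,0],"fingers": -1},
  {"dp": [-0.94,-0.305,0],"angular": [0,0,0],"fingers": -1},
])

```text
clock: 34.1
tool_pos: [0.5544, -0.1134, 0.218]
tool_rot: [179.9, 0.0, 90.1]
contact_force: [0.3, -0.0, -1.0]
grip_width: 0.0582
gripper_force: 38.1
```

move_arm([
  {"dp": [-0.94,-0.305,0],"angular": [0,0,0],"fingers": -1},
  {"dp": [-0.94,-0.305,0],"angular": [0,0,0],"fingers": -1},
  {"dp": [-0.94,-0.305,0],"angular": [0,0,0],"fingers": -1},
  {"dp": [-0.94,-0.305,0],"angular": [0,0,0],"fingers": -1},
  {"dp": [-0.94,-0.305,0],"angular": [0,0,0],"fingers": -1},
  {"dp": [-0.94,-0.305,0],"angular": [0,0,0],"fingers": -1},
  {"dp": [-0.94,-0.305,0],"angular": [0,0,0],"fingers": -1},
  {"dp": [0,0,0],"angular": [0,0,0],"fingers": -1},
])

```text
clock: 34.9
tool_pos: [0.4899, -0.3134, 0.2177]
tool_rot: [179.9, 0.1, 89.9]
contact_force: [0.7, 0.0, -0.7]
grip_width: 0.0581
gripper_force: 38.1
```

move_arm([
  {"dp": [0,0,1],"angular": [0,0,0],"fingers": -1},
  {"dp": [0,0,1],"angular": [0,0,0],"fingers": -1},
  {"dp": [0,0,1],"angular": [0,0,0],"fingers": -1},
  {"dp": [0,0,1],"angular": [0,0,0],"fingers": -1},
  {"dp": [0,0,1],"angular": [0,0,0],"fingers": -1},
  {"dp": [0,0,0],"angular": [0,0,0],"fingers": -1},
  {"dp": [0,0,0],"angular": [0,0,0],"fingers": -1},
])

```text
clock: 35.6
tool_pos: [0.4914, -0.3097, 0.0678]
tool_rot: [180.0, 0.0, 90.1]
contact_force: [0.3, -0.7, 0.1]
grip_width: 0.0578
gripper_force: 38.2
```

move_arm([
  {"dp": [0,0,0.6],"angular": [0,0,0],"fingers": -1},
  {"dp": [0,0,0.5],"angular": [0,0,0],"fingers": -1},
  {"dp": [0,0,0.3],"angular": [0,0,0],"fingers": -1},
  {"dp": [0,0,0.13],"angular": [0,0,0],"fingers": -1},
  {"dp": [0,0,0],"angular": [0,0,0],"fingers": -1},
  {"dp": [0,0,0],"angular": [0,0,0],"fingers": -1},
])

```text
clock: 36.2
tool_pos: [0.4914, -0.3102, 0.022]
tool_rot: [179.9, 0.1, 90.1]
contact_force: [0.6, -0.5, -0.8]
grip_width: 0.0581
gripper_force: 38.2
```

move_arm([
  {"dp": [0,0,0],"angular": [0,0,0],"fingers": 0.8},
  {"dp": [0,0,0],"angular": [0,0,0],"fingers": 1},
  {"dp": [0,0,0],"angular": [0,0,0],"fingers": 1},
  {"dp": [0,0,-0.5],"angular": [0,0,0],"fingers": 1},
  {"dp": [0,0,-1],"angular": [0,0,0],"fingers": 1},
  {"dp": [0,0,-1],"angular": [0,0,0],"fingers": 1},
  {"dp": [0,0,-1],"angular": [0,0,0],"fingers": 1},
  {"dp": [0,0,-1],"angular": [0,0,0],"fingers": 1},
])

```text
clock: 37.0
tool_pos: [0.4907, -0.3097, 0.1574]
tool_rot: [180.0, -0.0, 90.1]
contact_force: [0.5, -0.5, 0.3]
grip_width: 0.0855
gripper_force: 0.0
```

move_arm([
  {"dp": [0,0,-1],"angular": [0,0,0],"fingers": 1},
  {"dp": [0,0,-1],"angular": [0,0,0],"fingers": 1},
  {"dp": [0,0,-0.5],"angular": [0,0,0],"fingers": 1},
  {"dp": [0,0,0],"angular": [0,0,0],"fingers": 1},
])

```text
clock: 37.4
tool_pos: [0.4917, -0.3105, 0.2337]
tool_rot: [179.8, 0.2, 90.1]
contact_force: [-0.4, 0.5, -0.3]
grip_width: 0.0857
gripper_force: 0.0
```

```bash
python3 scan.py w11
```

```text
37.4 [ 0.49173768 -0.31054875  0.23372481] [179.75695616   0.19673713  90.1113018 ]
cup 401 px 485.0 119.0 mid [ 0.6871 -0.2413  0.057 ] size [0.028 0.06  0.018] med [ 0.6778 -0.24    0.0566] [107. 101.  94.]
cup 2354 px 317.0 177.0 mid [ 0.4906 -0.3111  0.0566] size [0.058 0.058 0.017] med [ 0.4901 -0.3092  0.062 ] [186. 186.  57.]
cup 2045 px 311.0 236.0 mid [ 0.4828 -0.3802  0.0562] size [0.057 0.058 0.016] med [ 0.4833 -0.3775  0.062 ] [184. 191. 197.]
top
tip 100 px 312.0 208.0 mid [0.5999 0.0279 0.1601] size [0.023 0.023 0.013] med [0.5998 0.0279 0.1619] [135.  79.  41.]
pin 24 px 318.0 240.0 mid [0.5272 0.0141 0.0898] size [0.01  0.012 0.007] med [0.5272 0.013  0.0903] [137.  67.  65.]
cup 335 px 312.0 216.0 mid [0.5798 0.0289 0.057 ] size [0.1   0.058 0.018] med [0.5895 0.0225 0.0605] [76. 76. 69.]
cup 446 px 187.0 255.0 mid [0.4897 0.3372 0.0563] size [0.055 0.056 0.016] med [0.4898 0.3364 0.0597] [ 41.  68. 107.]
cup 417 px 446.0 255.0 mid [ 0.4899 -0.3095  0.057 ] size [0.055 0.057 0.018] med [ 0.4899 -0.3085  0.0629] [142. 145.  28.]
cup 343 px 471.0 257.0 mid [ 0.4824 -0.3739  0.0575] size [0.055 0.046 0.017] med [ 0.4844 -0.3737  0.0626] [139. 146. 151.]
```

Yellow is placed. Blue is still at (0.490, 0.337).

move_arm([
  {"dp": [0.98,0,0],"angular": [0,0,0],"fingers": 1},
  {"dp": [0.98,0,0],"angular": [0,0,0],"fingers": 1},
  {"dp": [0.98,0,0],"angular": [0,0,0],"fingers": 1},
  {"dp": [0.98,0,0],"angular": [0,0,0],"fingers": 1},
  {"dp": [0.98,0,0],"angular": [0,0,0],"fingers": 1},
  {"dp": [0.98,0,0],"angular": [0,0,0],"fingers": 1},
  {"dp": [0.98,0,0],"angular": [0,0,0],"fingers": 1},
  {"dp": [0.98,0,0],"angular": [0,0,0],"fingers": 1},
])

```text
clock: 38.3
tool_pos: [0.4895, -0.0732, 0.2293]
tool_rot: [-179.8, -0.1, 90.1]
contact_force: [0.1, -0.5, -0.3]
grip_width: 0.0854
gripper_force: 0.0
```

move_arm([
  {"dp": [0.98,0,0],"angular": [0,0,0],"fingers": 1},
  {"dp": [0.98,0,0],"angular": [0,0,0],"fingers": 1},
  {"dp": [0.98,0,0],"angular": [0,0,0],"fingers": 1},
  {"dp": [0.98,0,0],"angular": [0,0,0],"fingers": 1},
  {"dp": [0.98,0,0],"angular": [0,0,0],"fingers": 1},
  {"dp": [0.98,0,0],"angular": [0,0,0],"fingers": 1},
  {"dp": [0.98,0,0],"angular": [0,0,0],"fingers": 1},
  {"dp": [0.98,0,0],"angular": [0,0,0],"fingers": 1},
])

```text
clock: 39.1
tool_pos: [0.489, 0.1617, 0.2293]
tool_rot: [-179.8, 0.0, 90.1]
contact_force: [0.2, 0.4, 0.1]
grip_width: 0.0856
gripper_force: 0.0
```

move_arm([
  {"dp": [0.98,0,0],"angular": [0,0,0],"fingers": 1},
  {"dp": [0.98,0,0],"angular": [0,0,0],"fingers": 1},
  {"dp": [0.98,0,0],"angular": [0,0,0],"fingers": 1},
  {"dp": [0.98,0,0],"angular": [0,0,0],"fingers": 1},
  {"dp": [0.98,0,0],"angular": [0,0,0],"fingers": 1},
  {"dp": [0.98,0,0],"angular": [0,0,0],"fingers": 1},
  {"dp": [0,0,0.5],"angular": [0,0,0],"fingers": 1},
  {"dp": [0,0,0.5],"angular": [0,0,0],"fingers": 1},
])

```text
clock: 39.9
tool_pos: [0.4887, 0.3377, 0.1987]
tool_rot: [-179.9, 0.1, 90.2]
contact_force: [-0.4, -0.4, -0.8]
grip_width: 0.0855
gripper_force: 0.0
```

move_arm([
  {"dp": [0,0,1],"angular": [0,0,0],"fingers": 1},
  {"dp": [0,0,1],"angular": [0,0,0],"fingers": 1},
  {"dp": [0,0,0.5],"angular": [0,0,0],"fingers": 1},
  {"dp": [0,0,0],"angular": [0,0,0],"fingers": 1},
  {"dp": [0,0,0],"angular": [0,0,0],"fingers": 1},
])

```text
clock: 40.4
tool_pos: [0.4893, 0.3368, 0.1253]
tool_rot: [-179.9, 0.0, 90.1]
contact_force: [0.2, 1.2, -0.3]
grip_width: 0.0854
gripper_force: 0.0
```

Run:
```python
from look import *
s,p,d,c,T=look("w12"); P=cloud("wrist",c,T,d); print(s["tool_pos"],s["tool_rot"])
heights(P,p,[("cup",.048,.066,200)],(.4,.62,.25,.42))
```

```text
[0.48927601 0.33680526 0.12530437] [-1.79911770e+02  4.01971990e-02  9.01091723e+01]
cup 4772 px 321.0 209.0 mid [0.49   0.338  0.0543] size [0.056 0.058 0.012] med [0.4902 0.3398 0.058 ] [ 36.  70. 121.]
```

Aligned within 1 mm. I'll go down and grip.

move_arm([
  {"dp": [0.03,0.02,0.9],"angular": [0,0,0],"fingers": 1},
  {"dp": [0,0,0.9],"angular": [0,0,0],"fingers": 1},
  {"dp": [0,0,0.9],"angular": [0,0,0],"fingers": 1},
  {"dp": [0,0,0.8],"angular": [0,0,0],"fingers": 1},
  {"dp": [0,0,0.15],"angular": [0,0,0],"fingers": 1},
  {"dp": [0,0,0],"angular": [0,0,0],"fingers": 1},
])

```text
clock: 41.05
tool_pos: [0.4905, 0.338, 0.0169]
tool_rot: [180.0, -0.0, 90.1]
contact_force: [0.8, -0.1, 0.6]
grip_width: 0.0855
gripper_force: 0.0
```

move_arm([
  {"dp": [0,0,0],"angular": [0,0,0],"fingers": -1},
  {"dp": [0,0,0],"angular": [0,0,0],"fingers": -1},
  {"dp": [0,0,0],"angular": [0,0,0],"fingers": -1},
  {"dp": [0,0,0],"angular": [0,0,0],"fingers": -1},
  {"dp": [0,0,0],"angular": [0,0,0],"fingers": -1},
])

```text
clock: 41.55
tool_pos: [0.4912, 0.3384, 0.0186]
tool_rot: [179.8, -0.1, 90.1]
contact_force: [-0.5, -0.7, 5.5]
grip_width: 0.0578
gripper_force: 37.1
```

move_arm([
  {"dp": [0,0,-0.5],"angular": [0,0,0],"fingers": -1},
  {"dp": [0,0,-1],"angular": [0,0,0],"fingers": -1},
  {"dp": [0,0,-1],"angular": [0,0,0],"fingers": -1},
  {"dp": [0,0,-1],"angular": [0,0,0],"fingers": -1},
  {"dp": [0,0,-1],"angular": [0,0,0],"fingers": -1},
  {"dp": [0,0,-1],"angular": [0,0,0],"fingers": -1},
  {"dp": [0,0,-1],"angular": [0,0,0],"fingers": -1},
  {"dp": [0,0,0],"angular": [0,0,0],"fingers": -1},
])

```text
clock: 42.35
tool_pos: [0.4921, 0.339, 0.2174]
tool_rot: [179.5, -0.3, 90.1]
contact_force: [0.2, 0.3, 0.6]
grip_width: 0.0579
gripper_force: 37.8
```

move_arm([
  {"dp": [-0.94,0.33,0],"angular": [0,0,0],"fingers": -1},
  {"dp": [-0.94,0.33,0],"angular": [0,0,0],"fingers": -1},
  {"dp": [-0.94,0.33,0],"angular": [0,0,0],"fingers": -1},
  {"dp": [-0.94,0.33,0],"angular": [0,0,0],"fingers": -1},
  {"dp": [-0.94,0.33,0],"angular": [0,0,0],"fingers": -1},
  {"dp": [-0.94,0.33,0],"angular": [0,0,0],"fingers": -1},
  {"dp": [-0.94,0.33,0],"angular": [0,0,0],"fingers": -1},
  {"dp": [-0.94,0.33,0],"angular": [0,0,0],"fingers": -1},
])

```text
clock: 43.15
tool_pos: [0.5698, 0.1112, 0.2115]
tool_rot: [180.0, -0.0, 90.1]
contact_force: [0.6, 0.3, -0.6]
grip_width: 0.0583
gripper_force: 37.8
```

move_arm([
  {"dp": [-0.94,0.33,0],"angular": [0,0,0],"fingers": -1},
  {"dp": [-0.94,0.33,0],"angular": [0,0,0],"fingers": -1},
  {"dp": [-0.92,0.33,0],"angular": [0,0,0],"fingers": -1},
  {"dp": [0,0,0],"angular": [0,0,0],"fingers": -1},
  {"dp": [0,0,0],"angular": [0,0,0],"fingers": -1},
  {"dp": [0,0,0],"angular": [0,0,0],"fingers": -1},
  {"dp": [0,0,0],"angular": [0,0,0],"fingers": -1},
])

```text
clock: 43.85
tool_pos: [0.5993, 0.0296, 0.2116]
tool_rot: [-180.0, -0.0, 90.2]
contact_force: [-0.4, 0.1, -0.3]
grip_width: 0.0579
gripper_force: 37.8
```

move_arm([
  {"dp": [0,0,0.8],"angular": [0,0,0],"fingers": -1},
  {"dp": [0,0,0.8],"angular": [0,0,0],"fingers": -1},
  {"dp": [0,0,0.6],"angular": [0,0,0],"fingers": -1},
  {"dp": [0,0,0.49],"angular": [0,0,0],"fingers": -1},
  {"dp": [0,0,0],"angular": [0,0,0],"fingers": -1},
  {"dp": [0,0,0],"angular": [0,0,0],"fingers": -1},
  {"dp": [0,0,0],"angular": [0,0,0],"fingers": -1},
])

```text
clock: 44.55
tool_pos: [0.6003, 0.0288, 0.132]
tool_rot: [179.9, 0.0, 90.1]
contact_force: [0.1, 0.3, -1.0]
grip_width: 0.0578
gripper_force: 37.8
```

move_arm([
  {"dp": [0,0,-0.6],"angular": [0,0,0],"fingers": -1},
  {"dp": [0,0,-0.6],"angular": [0,0,0],"fingers": -1},
  {"dp": [0,0,0],"angular": [0,0,0],"fingers": -1},
  {"dp": [0,0,0],"angular": [0,0,0],"fingers": -1},
])

```text
clock: 44.95
tool_pos: [0.5999, 0.0285, 0.1673]
tool_rot: [179.9, 0.0, 90.1]
contact_force: [-0.3, -0.1, -1.9]
grip_width: 0.058
gripper_force: 37.8
```

move_arm([
  {"dp": [0,0,0.6],"angular": [0,0,0],"fingers": -1},
  {"dp": [0,0,0.6],"angular": [0,0,0],"fingers": -1},
  {"dp": [0,0,0],"angular": [0,0,0],"fingers": -1},
  {"dp": [0,0,0],"angular": [0,0,0],"fingers": -1},
  {"dp": [0,0,0],"angular": [0,0,0],"fingers": -1},
])

```text
clock: 45.45
tool_pos: [0.5998, 0.0285, 0.1312]
tool_rot: [180.0, -0.0, 90.1]
contact_force: [-0.9, -0.6, -0.2]
grip_width: 0.058
gripper_force: 38.0
```

move_arm([
  {"dp": [0,0,-1],"angular": [0,0,0],"fingers": -1},
  {"dp": [0,0,-1],"angular": [0,0,0],"fingers": -1},
  {"dp": [0,0,-0.9],"angular": [0,0,0],"fingers": -1},
  {"dp": [-0.99,-0.37,0],"angular": [0,0,0],"fingers": -1},
  {"dp": [-0.99,-0.37,0],"angular": [0,0,0],"fingers": -1},
  {"dp": [-0.99,-0.37,0],"angular": [0,0,0],"fingers": -1},
  {"dp": [-0.99,-0.37,0],"angular": [0,0,0],"fingers": -1},
  {"dp": [-0.99,-0.37,0],"angular": [0,0,0],"fingers": -1},
])

```text
clock: 46.25
tool_pos: [0.544, -0.1212, 0.2185]
tool_rot: [179.9, 0.0, 90.1]
contact_force: [0.1, -0.3, -0.6]
grip_width: 0.0579
gripper_force: 38.0
```

move_arm([
  {"dp": [-0.99,-0.37,0],"angular": [0,0,0],"fingers": -1},
  {"dp": [-0.99,-0.37,0],"angular": [0,0,0],"fingers": -1},
  {"dp": [-0.99,-0.37,0],"angular": [0,0,0],"fingers": -1},
  {"dp": [-0.99,-0.37,0],"angular": [0,0,0],"fingers": -1},
  {"dp": [0,0,0],"angular": [0,0,0],"fingers": -1},
  {"dp": [0,0,1],"angular": [0,0,0],"fingers": -1},
  {"dp": [0,0,1],"angular": [0,0,0],"fingers": -1},
  {"dp": [0,0,1],"angular": [0,0,0],"fingers": -1},
])

```text
clock: 47.05
tool_pos: [0.5007, -0.2386, 0.1276]
tool_rot: [179.9, 0.0, 90.1]
contact_force: [1.0, -1.4, -0.6]
grip_width: 0.0579
gripper_force: 38.0
```

move_arm([
  {"dp": [0,0,0.5],"angular": [0,0,0],"fingers": -1},
  {"dp": [0,0,0],"angular": [0,0,0],"fingers": -1},
  {"dp": [0,0,0],"angular": [0,0,0],"fingers": -1},
  {"dp": [0,0,0],"angular": [0,0,0],"fingers": -1},
])

```text
clock: 47.45
tool_pos: [0.5012, -0.2392, 0.1143]
tool_rot: [179.9, 0.1, 90.1]
contact_force: [0.0, 0.1, -0.7]
grip_width: 0.0582
gripper_force: 38.0
```

move_arm([
  {"dp": [0,0,1],"angular": [0,0,0],"fingers": -1},
  {"dp": [0,0,1],"angular": [0,0,0],"fingers": -1},
  {"dp": [0,0,0.6],"angular": [0,0,0],"fingers": -1},
  {"dp": [0,0,0.35],"angular": [0,0,0],"fingers": -1},
  {"dp": [0,0,0.07],"angular": [0,0,0],"fingers": -1},
  {"dp": [0,0,0],"angular": [0,0,0],"fingers": -1},
  {"dp": [0,0,0],"angular": [0,0,0],"fingers": -1},
])

```text
clock: 48.15
tool_pos: [0.5011, -0.2395, 0.0233]
tool_rot: [179.9, 0.1, 90.1]
contact_force: [0.6, 0.5, 0.1]
grip_width: 0.0583
gripper_force: 38.0
```

move_arm([
  {"dp": [0,0,0],"angular": [0,0,0],"fingers": 0.8},
  {"dp": [0,0,0],"angular": [0,0,0],"fingers": 1},
  {"dp": [0,0,0],"angular": [0,0,0],"fingers": 1},
  {"dp": [0,0,-0.5],"angular": [0,0,0],"fingers": 1},
  {"dp": [0,0,-1],"angular": [0,0,0],"fingers": 1},
  {"dp": [0,0,-1],"angular": [0,0,0],"fingers": 1},
  {"dp": [0,0,-1],"angular": [0,0,0],"fingers": 1},
  {"dp": [0,0,-1],"angular": [0,0,0],"fingers": 1},
])

```text
clock: 48.95
tool_pos: [0.5002, -0.2389, 0.1585]
tool_rot: [180.0, -0.0, 90.1]
contact_force: [-0.4, -0.6, -0.8]
grip_width: 0.0854
gripper_force: 0.0
```

move_arm([
  {"dp": [0,0,-1],"angular": [0,0,0],"fingers": 1},
  {"dp": [0,0,-1],"angular": [0,0,0],"fingers": 1},
  {"dp": [0,0,-0.5],"angular": [0,0,0],"fingers": 1},
  {"dp": [0,0,0],"angular": [0,0,0],"fingers": 1},
])

```text
clock: 49.35
tool_pos: [0.5013, -0.2396, 0.2348]
tool_rot: [179.7, 0.2, 90.1]
contact_force: [0.8, -1.2, -1.1]
grip_width: 0.0852
gripper_force: 0.0
```

```bash
python3 scan.py w13
python3 - <<'E'
from h import *
p,d=imaging.grab_frame("scene"); cv2.imwrite("pics/s13.png",p[:,:,::-1])
E
```

```text
49.35 [ 0.50126743 -0.23961133  0.23477702] [1.79742488e+02 1.64220289e-01 9.01150982e+01]
cup 2338 px 318.0 177.0 mid [ 0.5007 -0.2394  0.0565] size [0.057 0.057 0.016] med [ 0.5007 -0.2385  0.0621] [ 40.  79. 137.]
cup 382 px 474.0 173.0 mid [ 0.6918 -0.2402  0.057 ] size [0.038 0.059 0.018] med [ 0.6786 -0.2307  0.057 ] [115. 109. 101.]
cup 2032 px 309.0 237.0 mid [ 0.4907 -0.3105  0.0561] size [0.057 0.058 0.016] med [ 0.4908 -0.3074  0.062 ] [176. 173.  53.]
cup 1644 px 303.0 287.0 mid [ 0.4825 -0.3804  0.056 ] size [0.057 0.059 0.016] med [ 0.4831 -0.3754  0.062 ] [173. 179. 183.]
top
tip 99 px 312.0 208.0 mid [0.5999 0.0291 0.1606] size [0.023 0.025 0.012] med [0.5997 0.0279 0.1626] [135.  79.  42.]
pin 23 px 318.0 240.0 mid [0.5272 0.0142 0.0902] size [0.01  0.012 0.004] med [0.5272 0.013  0.0908] [136.  65.  63.]
pin 14 px 366.0 289.0 mid [ 0.4091 -0.1031  0.0915] size [0.014 0.01  0.005] med [ 0.4079 -0.1031  0.0928] [144.  89.  42.]
cup 334 px 312.0 216.0 mid [0.5799 0.0289 0.057 ] size [0.1   0.058 0.018] med [0.5885 0.0225 0.0604] [76. 76. 70.]
cup 402 px 418.0 251.0 mid [ 0.4999 -0.2388  0.0574] size [0.055 0.057 0.017] med [ 0.5022 -0.2381  0.0631] [ 33.  64. 109.]
cup 126 px 438.0 254.0 mid [ 0.4909 -0.2918  0.057 ] size [0.053 0.02  0.018] med [ 0.4924 -0.2904  0.0626] [126. 125.  27.]
```

View pics/s13.png

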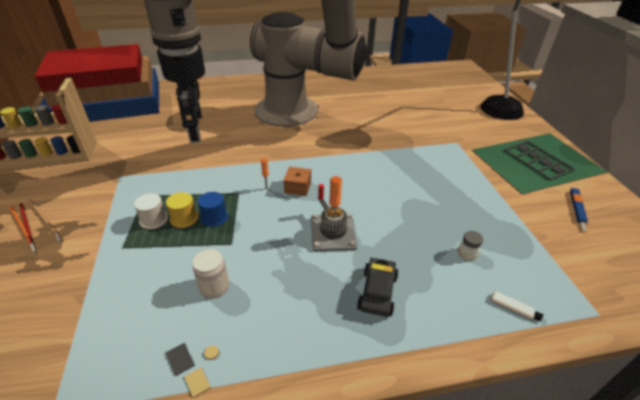

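All three cups stand on the mat, at (151,210), (181,210) and (212,208). The brush is upright in the chuck at (335,192), and the bystanders are where they were. Handing in.

```bash
python3 -c "
from station import workorder
print(workorder.close_job())"
```

```text
the job is handed in; nothing more can be done
None
```

I handed the job in at about 49 s of the 210 s limit (no verdict came back): the brush is clamped upright in the chuck with the sleeve at its stop, the white, yellow and blue cups were each scrubbed down-up-down in that order and stand mouth down on the mat, and the car, jar and can look unmoved in the last picture.

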